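Make the lathe ready and start it

TASK

Get the lathe ready and start it: lay every tool that is lying on the bed in the tool tray, put the yellow belt cover level over its two studs on the headstock, fully down, and bring the red-balled speed lever to its slow end (far left as seen from the robot), in whatever order suits. Then start the lathe by pulling the green knob right out and letting it spring back in, and only after that set the speed lever to the yellow tab on its scale. Never pull the start knob with the cover off or the lever away from slow, and leave the other things on the bench where they are.

Things in the scene. Friction and masses are not known exactly. Their poses are not given: they have to be found in the camera images.
- lathe: bench lathe, bolted down, bed along its y. Origin on the bench, mid bed width. Bed: two steel ways, tops 80 mm up, x -55 to 55 mm, 40 mm gap between them. Green headstock: x -65 to 65, y 170 to 350 mm, open belt bay on top, rim 225 mm up. Bowl blank 110 mm across on its spindle: y 116 to 142 mm, centre 175 mm up. Motor behind (x 80 to 190 mm); tool rest and tailstock at y below -405 mm
- gouge_mid (a point): small gouge: pale wood handle, brass ferrule, slim round steel blade; 150 mm long; handle 88 mm long, 26 to 29 mm wide and high. Point at mid length (on the handle, 13 mm from its front end), 13 mm above the underside. x along the tool (any blade to +x), z up. Starts flat across the lathe bed, along the lathe's x; two to four tools are there, an absent one reads None
- skew_mid (a point): small skew chisel: dark wood handle, brass ferrule, flat steel blade 20 mm wide; 150 mm long; handle 88 mm long, 26 to 29 mm wide and high. Point at mid length (on the handle, 13 mm from its front end), 13 mm above the underside. x along the tool (any blade to +x), z up. Starts flat across the lathe bed, along the lathe's x; two to four tools are there, an absent one reads None
- spanner_mid (a point): flat double-ended steel spanner, 150 mm long, 12 mm thick; the shank is 22 mm wide, the jaws 36 mm. Point at mid length, 6 mm above the underside. x along the tool (any blade to +x), z up. Starts flat across the lathe bed, along the lathe's x; two to four tools are there, an absent one reads None
- brush_mid (a point): bench brush, 150 mm long: blue wooden back 28 mm wide and 14 mm thick on a 22 mm wide block of stiff bristles, 30 mm high in all. Point at mid length, 15 mm above the underside. x along the tool (any blade to +x), z up. Starts flat across the lathe bed, along the lathe's x; two to four tools are there, an absent one reads None
- tool_tray: open dark wooden tool tray, fixed, 180 (x) by 240 (y) mm outside, 45 mm high, walls 6 mm, floor 6 mm thick with a grey lining. Origin at the centre of its underside. It stands on the bench in front of the lathe, left or right
- cover_grip (a point): yellow belt cover, 0.45 kg: plate 126 (x) by 176 (y) by 8 mm with a black grip bar on top, 14 mm wide (x), 66 mm long (y), its top 41 mm above the plate's underside. Point mid bar, 31 mm above that underside; z up. Two 13.5 mm through holes, 75 mm either side of the centre along y; fits either way round. Starts flat on the bench, left or right in front of the lathe
- cover_base (a point): centre of the underside of the belt cover's plate, 31 mm below cover_grip, same axes
- cover_seat (a point): centre of the headstock's top rim, where the centre of the belt cover's underside lies when the cover is fully down; same axes as the lathe. Two locating studs, 10 mm pins with round ends, stand on the rim 75 mm either side of it along y, 22 mm tall
- control_box: grey control box clamped to the front of the bed, 100 (x) by 200 (y) mm, 60 mm high at the back. Origin at the centre of its underside, axes as the lathe's. Its front is a panel sloped at 45 degrees, rising away from the robot, with the green start knob (y = -50 mm) and a fixed red stop button (y = +45 mm)
- knob_head (a point): centre of the green start knob's head, 34 to 36 mm across and 22 mm long, standing on a 16 mm stem 17 mm off the sloped panel. z is its axis, out of the panel: towards the robot and up at 45 degrees. y is the control box's y
- start_knob (a joint): how far the start knob is pulled out (m): 0 in, 0.014 at the stop. A spring pulls it back in: 3 N at 0 to 8 N at the stop
- lever_ball (a point): centre of the red ball, 28 mm across, on the end of the speed lever, 95 mm from the pivot; arm 9 mm thick
- lever_pivot (a point): pivot of the speed lever, 55 mm above the bench, in the middle of a 42 mm radius dark drum; the axis is the control box's x, so the ball swings left and right in an upright plane
- speed_lever (a joint): angle of the speed lever (rad): 0 is the slow end, leaning 0.65 rad from upright to the left (+y, as seen from the robot); it grows as the lever swings over to the right (-y), fast end at 1.3. It stays where it is left; about 1.5 N at the ball moves it
- speed_tab (a joint): angle of the yellow speed tab on the drum's rim, same zero and sense as the lever's: the working speed. It is clamped and nothing touches it
- tab_target (a point): where the centre of the lever's red ball lies when the lever points at the yellow tab (95 mm from the pivot)
- turned_ring: bystander: pale turned wooden ring, 100 mm across, behind the lathe
- candlestick: bystander: small turned candlestick, 135 mm high, behind the lathe
- walnut_blank: bystander: dark square block, 70 by 110 by 70 mm, at the left of the bench
- wax_tin: bystander: brass-coloured tin with a white lid, 70 mm across and 45 mm high, left of the headstock
- sanding_block: bystander: cork sanding block, 50 by 100 by 30 mm, behind the lathe
- mug: bystander: blue mug, 76 mm across and 90 mm high, at the right of the bench

How it is judged (in metres and radians):
On the way, in this order (a step that is already met when the one before it is completed fails the run):
1. all tools are in the tray, the belt cover is fully down on its studs and the speed lever is at the slow end (x of gouge_mid in the frame of tool_tray between -0.085 and 0.085 m and y of gouge_mid in the frame of tool_tray between -0.115 and 0.115 m and z of gouge_mid in the frame of tool_tray between 0 and 0.05 m and x of skew_mid in the frame of tool_tray between -0.085 and 0.085 m and y of skew_mid in the frame of tool_tray between -0.115 and 0.115 m and z of skew_mid in the frame of tool_tray between 0 and 0.05 m and x of spanner_mid in the frame of tool_tray between -0.085 and 0.085 m and y of spanner_mid in the frame of tool_tray between -0.115 and 0.115 m and z of spanner_mid in the frame of tool_tray between 0 and 0.05 m and x of brush_mid in the frame of tool_tray between -0.085 and 0.085 m and y of brush_mid in the frame of tool_tray between -0.115 and 0.115 m and z of brush_mid in the frame of tool_tray between 0 and 0.05 m and horizontal distance between cover_base and cover_seat below 0.005 m and z of cover_base in the frame of cover_seat between -0.003 and 0.003 m and angle between cover_base's own z axis and vertical below 0.035 rad and angle between the y axis of cover_base and the y axis of cover_seat, either way round below 0.06 rad and value of joint speed_lever below 0.1 rad), for 0.2 s.
2. the start knob is pulled out, with the cover on and the lever at slow (value of joint start_knob above 0.01 m and value of joint speed_lever below 0.1 rad and horizontal distance between cover_base and cover_seat below 0.005 m and z of cover_base in the frame of cover_seat between -0.003 and 0.003 m and angle between cover_base's own z axis and vertical below 0.035 rad and angle between the y axis of cover_base and the y axis of cover_seat, either way round below 0.06 rad), for 0.1 s.
3. the start knob has sprung back in (value of joint start_knob below 0.002 m), for 0.1 s.
4. the speed lever is set to the yellow tab (distance between lever_ball and tab_target below 0.01 m), for 0.2 s.
At the end, for the whole second after the job is handed in: Every tool lies in the tray (mid point inside its walls, under 50 mm up), the cover is down on both studs (3 mm of fully down, 5 mm sideways, 0.035 rad of level), the knob is back in (2 mm), the lever ball is within 10 mm of pointing at the yellow tab and at rest (x of gouge_mid in the frame of tool_tray between -0.085 and 0.085 m and y of gouge_mid in the frame of tool_tray between -0.115 and 0.115 m and z of gouge_mid in the frame of tool_tray between 0 and 0.05 m and x of skew_mid in the frame of tool_tray between -0.085 and 0.085 m and y of skew_mid in the frame of tool_tray between -0.115 and 0.115 m and z of skew_mid in the frame of tool_tray between 0 and 0.05 m and x of spanner_mid in the frame of tool_tray between -0.085 and 0.085 m and y of spanner_mid in the frame of tool_tray between -0.115 and 0.115 m and z of spanner_mid in the frame of tool_tray between 0 and 0.05 m and x of brush_mid in the frame of tool_tray between -0.085 and 0.085 m and y of brush_mid in the frame of tool_tray between -0.115 and 0.115 m and z of brush_mid in the frame of tool_tray between 0 and 0.05 m and horizontal distance between cover_base and cover_seat below 0.005 m and z of cover_base in the frame of cover_seat between -0.003 and 0.003 m and angle between cover_base's own z axis and vertical below 0.035 rad and angle between the y axis of cover_base and the y axis of cover_seat, either way round below 0.06 rad and value of joint start_knob below 0.002 m and distance between lever_ball and tab_target below 0.01 m and velocity of joint speed_lever between -0.05 and 0.05 rad/s); the robot touches nothing.
It fails at once if start knob pulled with the belt cover off (value of joint start_knob above 0.006 m and distance between cover_base and cover_seat above 0.012 m).
It fails at once if start knob pulled with the speed lever away from the slow end (value of joint start_knob above 0.006 m and value of joint speed_lever above 0.2 rad).
It fails at once if a bystander moved more than 30 mm (distance of any of turned_ring, candlestick, walnut_blank, wax_tin, sanding_block, mug from where it was at the start of the episode above 0.03 m).
Of gouge, skew, spanner, brush only 2 to 4 are there at a start; the rules pass over those that are not, and their reading is None.
At some moment in a run one of gouge, skew, spanner, brush may be knocked a few centimetres aside while the robot is not near it.
Once in a run the grip may slacken for a moment while it holds something.
It also fails if it takes over 210 s, if anything falls off the work surface, if the arm or the gripper's body presses on something with over 40 N, if the wrist force passes 120 N, or if a joint passes its speed limit or range.

ROBOT

A 7-joint arm with a two-finger parallel gripper is mounted at the origin on the work surface. World frame = base frame: x ahead of the robot, y to its left, z up, the work surface at z = 0. Lengths are in mm, angles in rad, forces in N, time in s.
With the tool pointing down it reaches from about 400 to 850 mm from the base axis. Payload 10.4 kg.
Tool frame: the origin (TCP) lies at the very end of the fingers, on their centre line; the grasp point (between the pads) lies 19 mm behind it; z points along the fingers, x is the direction in which the jaws open and shut, and the axes are right-handed (so a half turn about z gives the same grasp; the last joint's range is limited). The gripper opens to 87 mm and grips with 3 to 60 N. Pads are 19 mm wide; open, the fingers measure 117 mm over their backs; the gripper's body (75 mm by 190 mm) begins 51 mm behind the grasp point.
Start: joints at [1.138, 0.332, -0.065, 1.46, 0.022, 1.35, -0.088], TCP at [249.04, -573.264, 222.576] pointing down, gripper open.
Joint ranges: [-2.6, 2.6], [-0.5, 2.12], [-1.47, 1.34], [0.16, 2.42], [-1.27, 4.41], [0.06, 2.06], [-2.6, 2.6]. Speed limits (rad/s): [2.22, 2.22, 2.79, 2.79, 3.14, 3.14, 3.14].

INTERFACE

Orientations are given as a unit quaternion [x, y, z, w].
In Python, from workcell import bot, vision gives the robot as it stands. The module is installed in compiled form; this text tells all that it offers.
- The arm moves only by the shell command python3 -m crank 'ROWS' [FORCE]. ROWS is JSON, a list of rows, each an object of numbers: "dx", "dy", "dz": the shift along the tool's x, y, z in cm; "yaw": the turn about the tool's z in rad; "fingers": the closure, from -1 (fully open) to 1 (shut). In form: [{"dx": .., "dy": .., "dz": .., "yaw": .., "fingers": ..}, ...]. A call has 1 to 8 rows; each row is the pose to reach, as a shift and turn from the pose commanded when the call began, along the tool's axes at that moment; what a row does not reach only later rows make up. A row lasts 1/12 s, in which the tool goes at most 41.7 mm and 7.16 degrees, less where a joint would pass 70% of its speed; a pose out of reach is approached as far as the arm can. A call with a gripper value outside its range is refused whole. The fingers move at their own pace and stop on an object; FORCE is the grip in N (left out, the last holds). Time passes only in rows, so rows that repeat a pose let the fingers close. It gives the time, the measured TCP pose, the force and the opening at its end, in the units of the state.
- bot.read_state(): the state, without advancing time (a new reading comes with each control period).
- vision.capture(name): name is "scene" or "top" or "wrist"; returns (picture, depth): 400x640x3 uint8, red, green, blue; 400x640 float32, mm along the optical axis (not along the pixel's ray), 0 where there is no reading.
- vision.camera_params(name): a dict with "intrinsics" (3x3 intrinsics, pixels), "R" (3x3) and "t" (3): a world point X has camera coordinates R X + t. Camera axes: x right, y down, z forward; pixel columns grow to the right and rows downward; lengths in mm; the calibration is good to about 2 mm. A picture is of the moment at which its call begins: read the wrist's pose just before it. camera_params takes no time and is no camera call; for the wrist camera it gives the pose at the moment of the call.
- bot.finish_job(): hands the job in, once; it reports no verdict.
The state is a dict: "time": time; "q": joint angles; "qd": joint speeds; "tau": joint torques, N m; "ee_pos": TCP position; "tcp_rot": TCP orientation; "wrist_force": force on the tool from outside, world axes, zero at the start; "torque": the same for the moment, N m; "gripper_width": finger opening in mm.
Only numpy, scipy, OpenCV 4.12 (cv2) and the standard library are available. Lean on these libraries where they do the work, as an engineer would, in place of code of your own. Each camera call takes 0.05 s, during which the arm holds its last target.

## Working session

There is one attempt and no reset: what is moved stays moved. The work goes in short steps, Python scripts to look and compute and a shell command to move; the robot and the scene stay as the last step left them, time stands still between calls to the robot, and variables do not carry over. Pictures are saved under pics/ and viewed, and the job is handed in when it is done.

```bash
ls; mkdir -p pics; python3 - <<'E'
from workcell import bot, vision
import cv2, numpy as np
s=bot.read_state(); print(s)
for n in ["scene","top","wrist"]:
    p,d=vision.capture(n); cv2.imwrite(f"pics/{n}0.png",p[:,:,::-1]); np.save(f"{n}0.npy",d); 
    c=vision.camera_params(n); print(n,c, d.min(),d.max())
E
```

```text
pics
{'time': 0.0, 'q': array([ 1.13840066,  0.33286049, -0.06467971,  1.46095298,  0.02163365,
        1.34989708, -0.08850757]), 'qd': array([-1.86760360e-05, -2.02656813e-03, -1.11507574e-03,  1.68235252e-03,
        9.83815592e-04, -1.37963849e-03, -7.19652582e-04]), 'tau': array([ 5.12254303e-05, -6.23249888e+01,  2.45352031e-02, -3.89891553e+01,
       -6.12494652e-02,  3.98023822e-02,  1.11802201e-04]), 'ee_pos': array([ 248.8304098 , -572.90481257,  221.75544342]), 'tcp_rot': array([ 8.36188654e-01, -5.48441455e-01, -6.21845737e-04, -3.44431915e-04]), 'wrist_force': array([ 0.15720869, -0.03239953,  0.26807636]), 'torque': array([-0.04279049, -0.01389985,  0.05639347]), 'gripper_width': 87.12479317416931}
scene {'intrinsics': array([[374.3116922 ,   0.        , 318.2896363 ],
       [  0.        , 374.3116922 , 206.64285548],
       [  0.        ,   0.        ,   1.        ]]), 'R': array([[ 0.77759004,  0.62875803, -0.00413164],
       [ 0.32898567, -0.4124414 , -0.84950604],
       [-0.5358378 ,  0.65920819, -0.52756271]]), 't': array([-483.90914849,  -56.61744674, 1721.845
[... 155 characters left out ...]
        ,   0.        ,   1.        ]]), 'R': array([[ 0.00419917, -0.99997853, -0.00502983],
       [-0.9909204 , -0.00348509, -0.13440468],
       [ 0.13438426,  0.00554854, -0.99091376]]), 't': array([ -10.80987734,  616.63019824, 1909.68076904])} 0.0 2869.0403
wrist {'intrinsics': array([[288.44215027,   0.        , 317.48342843],
       [  0.        , 288.44215027, 200.18372242],
       [  0.        ,   0.        ,   1.        ]]), 'R': array([[ 3.98077708e-01, -9.17351438e-01, -6.91482155e-04],
       [-8.87784431e-01, -3.85436943e-01,  2.51549531e-01],
       [-2.31025847e-01, -9.95223736e-02, -9.67844179e-01]]), 't': array([-624.79777417,  -30.77557037,  388.83577284])} 0.0 1293.4272
```

View pics/top0.png

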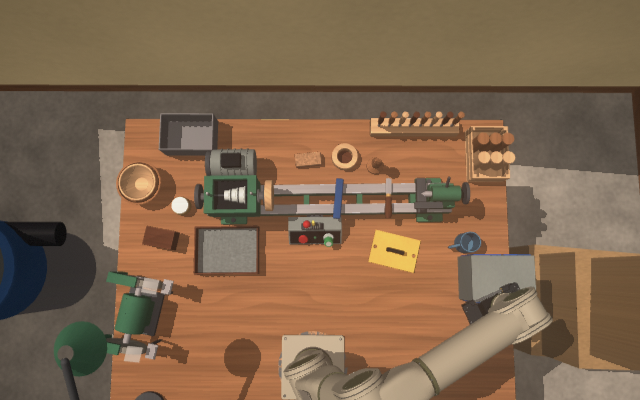

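View pics/scene0.png

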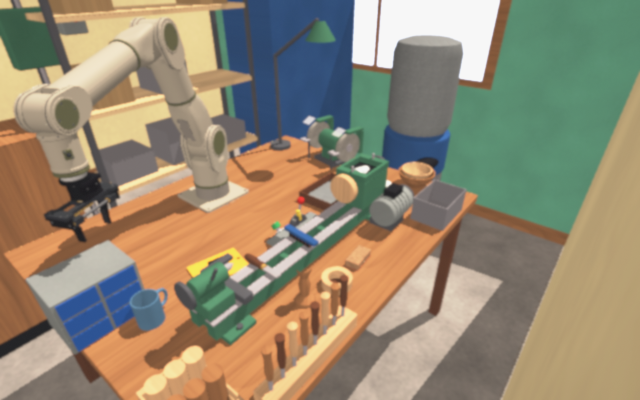

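View pics/wrist0.png

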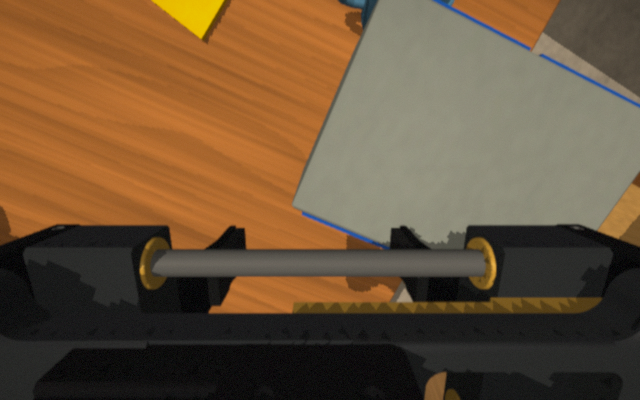

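```bash
cat > h.py <<'E'
from workcell import bot, vision
import cv2, numpy as np
from scipy.spatial.transform import Rotation as Rn
def cap(n,tag,crop=None,scale=1):
    c=vision.camera_params(n); p,d=vision.capture(n)
    np.savez(f"{tag}.npz",p=p,d=d,**c)
    q=p[:,:,::-1]
    if crop: q=q[crop[1]:crop[3],crop[0]:crop[2]]
    if scale!=1:q=cv2.resize(q,None,fx=scale,fy=scale,interpolation=cv2.INTER_CUBIC)
    cv2.imwrite(f"pics/{tag}.png",q)
    return p,d,c
def ray(c,u,v,z):
    K,R,t=c["intrinsics"],c["R"],c["t"]
    r=R.T@np.linalg.solve(K,[u,v,1.]); o=-R.T@t
    return o+r*(z-o[2])/r[2]
def cloud(d,c):
    K,R,t=c["intrinsics"],c["R"],c["t"]
    v,u=np.mgrid[:400,:640]
    X=np.stack([(u-K[0,2])/K[0,0]*d,(v-K[1,2])/K[1,1]*d,d],-1)-t
    return X@R
def proj(c,X):
    x=c["R"]@np.asarray(X,float)+c["t"]; x=c["intrinsics"]@x; return x[:2]/x[2]
def shift(tx,ty,tz,s=None):
    "world delta (mm) to tool cm"
    s=s or bot.read_state(); return Rn.from_quat(s["tcp_rot"]).as_matrix().T@np.array([tx,ty,tz])/10
E
python3 - <<'E'
from h import *
p,d,c=cap("top","t1",(190,140,490,290),2.6)
X=cloud(d,c)
for (u,v) in [(338,185),(338,198),(338,212),(388,185),(388,195),(388,207),(395,250),(374,246),(417,254),(227,250),(227,230),(198,230),(257,230),(198,273),(257,273),(233,195),(208,180),(258,180),(208,210),(258,210),(306,224),(306,239),(328,239),(320,190),(320,209),(300,235)]:
    print(u,v,X[v,u].round(1))
E
```

```text
338 185 [666.6 -91.1 106.2]
338 198 [617.3 -90.8 112.2]
338 212 [565.3 -90.5 116.3]
388 185 [ 668.9 -276.7   96.2]
388 195 [ 630.  -274.8  106.1]
388 207 [ 585.9 -274.5  103. ]
395 250 [ 431.7 -308.7   28.7]
374 246 [ 448.  -233.2   -4.1]
417 254 [ 417.6 -394.6   11. ]
227 250 [429.8 328.6  12.2]
227 230 [506.  330.4  14.2]
198 230 [506.1 443.3   6.6]
257 230 [504.8 213.   34.8]
198 273 [342.8 426.8  52.7]
257 273 [343.7 208.8  43.8]
233 195 [611.7 276.7 217. ]
208 180 [662.9 363.6 224.1]
258 180 [676.1 198.8 152.6]
208 210 [558.8 361.1 219.8]
258 210 [568.6 198.1 141. ]
306 224 [517.1  24.6 159.7]
306 239 [470.5  26.9  51.6]
328 239 [469.9 -55.2  67.4]
320 190 [652.3 -24.9  76.9]
320 209 [579.9 -25.1  84.1]
300 235 [485.5  49.5  49.9]
```

View pics/t1.png

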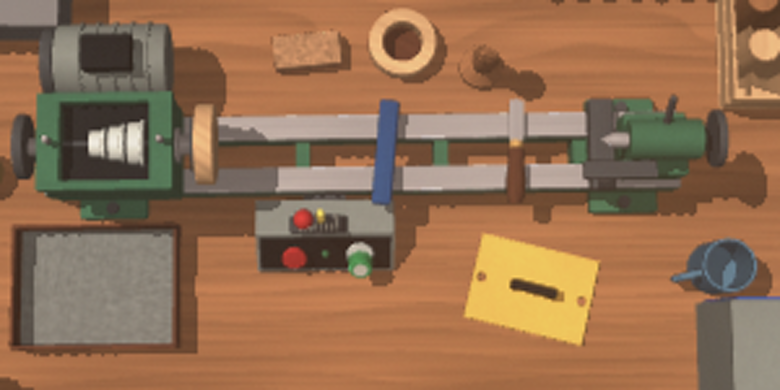

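```bash
python3 - <<'E'
from h import *
c=vision.camera_params("wrist");s=bot.read_state()
Rt=Rn.from_quat(s["tcp_rot"]).as_matrix()
o=-c["R"].T@c["t"]; print("cam in tool",Rt.T@(o-s["ee_pos"])); print("R cam in tool",(c["R"]@Rt).round(3))
z=np.load("t1.npz"); 
top={k:z[k] for k in ["intrinsics","R","t"]};hsv=cv2.cvtColor(z["p"],cv2.COLOR_RGB2HSV)
m=cv2.inRange(hsv,(20,120,120),(35,255,255)); n,l,st,ce=cv2.connectedComponentsWithStats(m)
i=1+st[1:,4].argmax(); ys,xs=np.where(l==i); r=cv2.minAreaRect(np.c_[xs,ys].astype(np.float32)); print(r)
for b in cv2.boxPoints(r): print(ray(top,*b,8))
for u,v in [(207.3,193.5),(252.7,193.5)]: print("stud",ray(top,u,v,245))
for u,v in [(341,178.5),(335.5,217.5)]: print("brush",ray(top,u,v,110))
print(ray(top,306,223.5,140),ray(top,388.5,180,90),ray(top,388,216,105))
print("shift to above cover", shift(400-s["ee_pos"][0],-310-s["ee_pos"][1],120))
E
```

```text
cam in tool [   0.20158154  -67.76958164 -161.67759563]
R cam in tool [[ 1.     0.    -0.   ]
 [-0.     0.968 -0.251]
 [ 0.     0.251  0.968]]
((394.22454833984375, 250.67047119140625), (45.979644775390625, 32.351802825927734), 13.240520477294922)
[ 389.89360719 -208.98427929    8.        ]
[ 509.94108395 -238.52238031    8.        ]
[ 470.28319958 -409.00585561    8.        ]
[ 350.93585254 -378.18285526    8.        ]
stud [612.51389175 359.85535761 245.        ]
stud [613.04757293 204.94995081 245.        ]
brush [ 690.24162214 -102.05149671  110.        ]
brush [545.74870007 -81.63884574 110.        ]
[520.67211423  25.11804164 140.        ] [ 688.75728815 -279.67573192   90.        ] [ 552.4807463  -273.79039929  105.        ]
shift to above cover [-18.11755572 -24.33524956 -11.986245  ]
```

```bash
python3 - <<'E'
from h import *
s=bot.read_state()
print(shift(430-s["ee_pos"][0],-309-s["ee_pos"][1],30))
E
```

```text
[-17.00663642 -27.12703164  -2.98725555]
```

```bash
python3 -m crank '[{"dx":-2,"dy":-3,"dz":-3,"yaw":-0.12},{"dx":-4.5,"dy":-7,"dz":-3,"yaw":-0.24},{"dx":-6.5,"dy":-10,"dz":-3,"yaw":-0.36},{"dx":-8.5,"dy":-13.5,"dz":-3,"yaw":-0.48},{"dx":-11,"dy":-17,"dz":-3,"yaw":-0.6},{"dx":-13,"dy":-20,"dz":-3,"yaw":-0.72},{"dx":-15,"dy":-24,"dz":-3,"yaw":-0.84},{"dx":-17,"dy":-27.1,"dz":-3,"yaw":-0.93}]' 30; python3 - <<'E'
from h import *
s=bot.read_state(); print(s["q"],s["ee_pos"])
cap("wrist","w1")
E
```

```text
[ 1.13837165  0.33261212 -0.06469496  1.46057045  0.02160711  1.3499191
 -0.08851748] [ 248.9433145  -573.04734236  222.09325282]invalid input at $[0]: expected keys dx, dy, dz, yaw, fingers
```

View pics/w1.png

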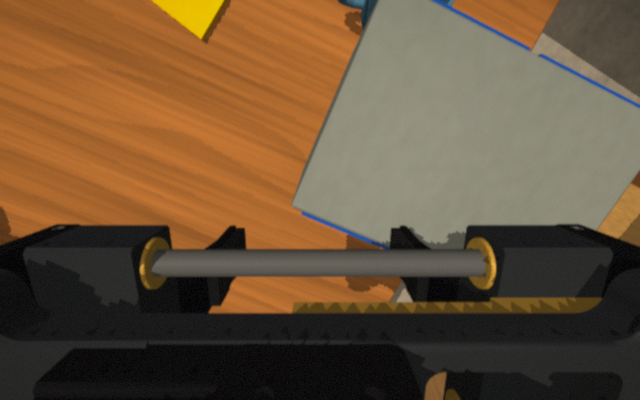

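```bash
python3 -m crank '[{"dx":-2,"dy":-3,"dz":-3,"yaw":-0.12,"fingers":-1},{"dx":-4.5,"dy":-7,"dz":-3,"yaw":-0.24,"fingers":-1},{"dx":-6.5,"dy":-10,"dz":-3,"yaw":-0.36,"fingers":-1},{"dx":-8.5,"dy":-13.5,"dz":-3,"yaw":-0.48,"fingers":-1},{"dx":-11,"dy":-17,"dz":-3,"yaw":-0.6,"fingers":-1},{"dx":-13,"dy":-20,"dz":-3,"yaw":-0.72,"fingers":-1},{"dx":-15,"dy":-24,"dz":-3,"yaw":-0.84,"fingers":-1},{"dx":-17,"dy":-27.1,"dz":-3,"yaw":-0.93,"fingers":-1}]' 30; python3 - <<'E'
from h import *
s=bot.read_state(); print(s["q"],s["ee_pos"])
cap("wrist","w2")
E
```

```text
time: 0.92
ee_pos: [430.9, -307.5, 252.8]
tcp_rot: [0.994, -0.112, 0.0, 0.0]
wrist_force: [0.3, -0.5, -0.0]
gripper_width: 86.8
[ 0.87304338  0.12772639 -0.3700776   1.6519908   0.04728166  1.36998766
  0.27178451] [ 430.91458054 -307.52623403  252.76220803]
```

View pics/w2.png

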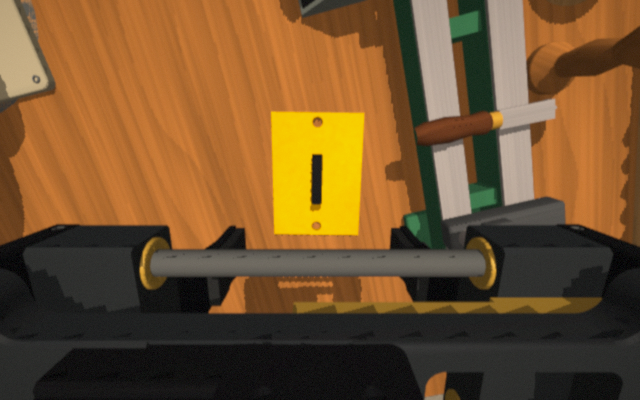

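```bash
cat >> h.py <<'E'
def load(tag):
    z=np.load(tag+".npz"); return z["p"],z["d"],{k:z[k] for k in ["intrinsics","R","t"]}
def comps(m,minA=20):
    n,l,st,ce=cv2.connectedComponentsWithStats(m.astype(np.uint8)); 
    return [(ce[i],st[i],l==i) for i in range(1,n) if st[i,4]>=minA]
E
python3 - <<'E'
from h import *
p,d,c=load("w2"); hsv=cv2.cvtColor(p,cv2.COLOR_RGB2HSV)
sub=np.zeros((400,640),bool); sub[100:245,260:375]=1
m=cv2.inRange(hsv,(22,150,120),(35,255,255))>0
m&=sub
cs=max(comps(m),key=lambda a:a[1][4])
r=cv2.minAreaRect(np.argwhere(cs[2])[:,::-1].astype(np.float32)); print(r)
P=np.array([ray(c,*b,8) for b in cv2.boxPoints(r)]); print(P.round(1),P.mean(0))
fill=np.zeros((400,640),np.uint8); cv2.drawContours(fill,cv2.findContours(cs[2].astype(np.uint8),0,1)[0],-1,1,-1)
h=(fill>0)&~m
for ce,st,_ in comps(h,8): print(ce,st, ray(c,*ce,8), ray(c,*ce,41))
E
```

```text
((316.9999694824219, 173.0), (91.99998474121094, 121.99998474121094), -0.0)
[[ 342.5 -380.1    8. ]
 [ 388.6 -210.7    8. ]
 [ 509.5 -238.4    8. ]
 [ 477.2 -411.     8. ]] [ 429.46886107 -310.0549588     8.        ]
[317.13636364 121.69318182] [312 117  11  10  88] [ 446.4152269  -236.90458804    8.        ] [ 446.33662323 -237.24315462   41.        ]
[316.02173913 181.99818841] [310 154  12  57 552] [ 426.24007911 -317.81090367    8.        ] [ 427.79959088 -311.58030476   41.        ]
[315.95081967 225.44262295] [312 222   9   8  61] [ 411.37365243 -381.93624258    8.        ] [ 414.14023953 -370.49900485   41.        ]
```

```bash
python3 -m crank '[{"dx":-0.15,"dy":0.2,"dz":3,"yaw":0.012,"fingers":-1},{"dx":-0.15,"dy":0.2,"dz":7,"yaw":0.012,"fingers":-1},{"dx":-0.15,"dy":0.2,"dz":11,"yaw":0.012,"fingers":-1},{"dx":-0.15,"dy":0.2,"dz":15,"yaw":0.012,"fingers":-1},{"dx":-0.15,"dy":0.2,"dz":18,"yaw":0.012,"fingers":-1},{"dx":-0.15,"dy":0.2,"dz":18,"yaw":0.012,"fingers":-1}]'; python3 - <<'E'
from h import *
s=bot.read_state(); print(s["ee_pos"])
cap("wrist","w3")
E
```

```text
time: 1.47
ee_pos: [424.3, -308.9, 66.7]
tcp_rot: [0.993, -0.121, -0.004, -0.002]
wrist_force: [-0.3, 0.7, -0.8]
gripper_width: 87.1
[ 424.2671883  -308.91438421   66.69906826]
```

View pics/w3.png

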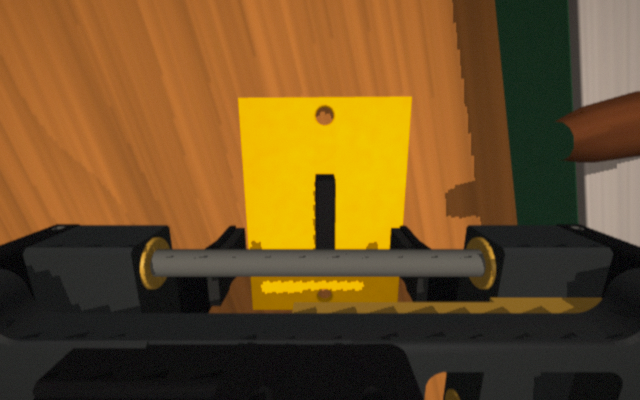

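```bash
python3 -m crank '[{"dx":0,"dy":0,"dz":2,"yaw":0,"fingers":-1},{"dx":0,"dy":0,"dz":3,"yaw":0,"fingers":-1},{"dx":0,"dy":0,"dz":3,"yaw":0,"fingers":-1},{"dx":0,"dy":0,"dz":3,"yaw":0,"fingers":-1}]'
```

```text
time: 1.85
ee_pos: [428.4, -311.4, 43.8]
tcp_rot: [0.993, -0.121, 0.0, 0.0]
wrist_force: [-0.5, 0.8, 0.3]
gripper_width: 86.9
```

```bash
python3 -m crank '[{"dx":0.05,"dy":-0.2,"dz":2,"yaw":0,"fingers":-1},{"dx":0.05,"dy":-0.2,"dz":3.0,"yaw":0,"fingers":-1},{"dx":0.05,"dy":-0.2,"dz":3.0,"yaw":0,"fingers":-1},{"dx":0.05,"dy":-0.2,"dz":3.0,"yaw":0,"fingers":1},{"dx":0.05,"dy":-0.2,"dz":3.0,"yaw":0,"fingers":1},{"dx":0.05,"dy":-0.2,"dz":3.0,"yaw":0,"fingers":1},{"dx":0.05,"dy":-0.2,"dz":3.0,"yaw":0,"fingers":1},{"dx":0.05,"dy":-0.2,"dz":3.0,"yaw":0,"fingers":1}]' 50
```

```text
time: 2.52
ee_pos: [429.1, -309.4, 13.1]
tcp_rot: [0.993, -0.121, 0.0, 0.0]
wrist_force: [-0.5, -1.0, 0.3]
gripper_width: 61.4
```

```bash
python3 -m crank '[{"dx":0,"dy":0,"dz":0,"yaw":0,"fingers":1},{"dx":0,"dy":0,"dz":0,"yaw":0,"fingers":1},{"dx":0,"dy":0,"dz":0,"yaw":0,"fingers":1}]' 50
```

```text
time: 2.77
ee_pos: [428.9, -309.2, 12.6]
tcp_rot: [0.993, -0.121, 0.0, 0.0]
wrist_force: [-0.1, 0.4, 0.1]
gripper_width: 42.0
```

```bash
python3 -m crank '[{"dx":0,"dy":0,"dz":0,"yaw":0,"fingers":1},{"dx":0,"dy":0,"dz":0,"yaw":0,"fingers":1},{"dx":0,"dy":0,"dz":0,"yaw":0,"fingers":1},{"dx":0,"dy":0,"dz":0,"yaw":0,"fingers":1},{"dx":0,"dy":0,"dz":0,"yaw":0,"fingers":1},{"dx":0,"dy":0,"dz":0,"yaw":0,"fingers":1},{"dx":0,"dy":0,"dz":-1,"yaw":0,"fingers":1},{"dx":0,"dy":0,"dz":-2,"yaw":0,"fingers":1}]' 50
```

```text
time: 3.43
ee_pos: [428.0, -308.5, 32.4]
tcp_rot: [0.993, -0.121, -0.001, -0.001]
wrist_force: [1.1, -1.2, -4.7]
gripper_width: 13.7
```

```bash
python3 -m crank '[{"dx":0,"dy":0,"dz":-3,"yaw":0,"fingers":1},{"dx":0,"dy":0,"dz":-7,"yaw":0,"fingers":1},{"dx":0,"dy":0,"dz":-11,"yaw":0,"fingers":1},{"dx":0,"dy":0,"dz":-15,"yaw":-0.05,"fingers":1},{"dx":0,"dy":0,"dz":-19,"yaw":-0.1,"fingers":1},{"dx":0,"dy":0,"dz":-23,"yaw":-0.15,"fingers":1},{"dx":0,"dy":0,"dz":-26,"yaw":-0.2,"fingers":1},{"dx":0,"dy":0,"dz":-30,"yaw":-0.243,"fingers":1}]' 50;  python3 - <<'E'
from h import *
s=bot.read_state(); print(s["q"])
print(shift(613-s["ee_pos"][0],52-s["ee_pos"][1],100))
E
```

```text
time: 4.1
ee_pos: [427.9, -308.2, 334.0]
tcp_rot: [1.0, 0.001, -0.001, -0.0]
wrist_force: [1.5, -1.0, -6.3]
gripper_width: 13.8
[ 0.89254267  0.102961   -0.38531124  1.51131786  0.03866067  1.53613917
  0.510679  ]
[ 18.60889372 -35.97455208  -9.99812753]
```

```bash
python3 -m crank '[{"dx":1.5,"dy":-3,"dz":-1,"yaw":0,"fingers":1},{"dx":3,"dy":-6,"dz":-2,"yaw":0,"fingers":1},{"dx":4.5,"dy":-9,"dz":-3,"yaw":0,"fingers":1},{"dx":6,"dy":-12,"dz":-4,"yaw":0,"fingers":1},{"dx":7.5,"dy":-15,"dz":-5,"yaw":0,"fingers":1},{"dx":9,"dy":-18,"dz":-6,"yaw":0,"fingers":1},{"dx":10.5,"dy":-21,"dz":-7,"yaw":0,"fingers":1},{"dx":12,"dy":-24,"dz":-8,"yaw":0,"fingers":1}]' 50;python3 - <<'E'
from h import *
s=bot.read_state(); print(s["q"])
cap("wrist","w4")
E
```

```text
time: 4.77
ee_pos: [548.6, -67.4, 413.9]
tcp_rot: [1.0, -0.0, 0.0, 0.0]
wrist_force: [0.3, -1.0, -5.3]
gripper_width: 13.5
[ 0.53987163  0.1930223  -0.60424399  1.2674362   0.11081284  1.71368299
 -0.03981748]
```

View pics/w4.png

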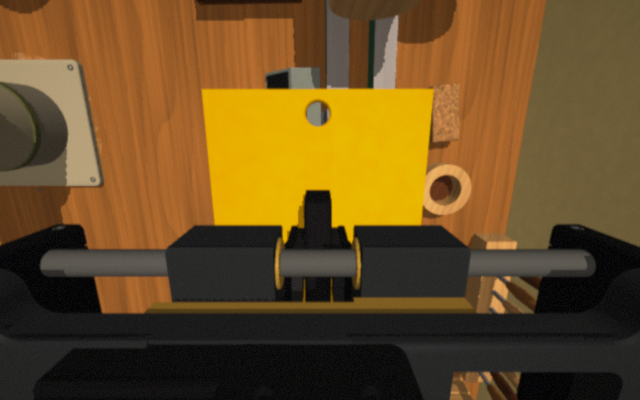

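```bash
python3 -m crank '[{"dx":1.5,"dy":-3,"dz":-1,"yaw":0,"fingers":1},{"dx":3,"dy":-6,"dz":-2,"yaw":0,"fingers":1},{"dx":4.5,"dy":-9,"dz":-2,"yaw":0,"fingers":1},{"dx":6.4,"dy":-12,"dz":-2,"yaw":0,"fingers":1},{"dx":6.4,"dy":-12,"dz":-2,"yaw":0,"fingers":1},{"dx":6.4,"dy":-12,"dz":-2,"yaw":0,"fingers":1}]' 50;python3 - <<'E'
from h import *
s=bot.read_state(); print(s["q"],s["qd"].round(3))
cap("wrist","w5")
E
```

```text
time: 5.32
ee_pos: [612.6, 53.5, 432.0]
tcp_rot: [1.0, 0.002, -0.001, -0.001]
wrist_force: [-0.5, -1.1, -3.9]
gripper_width: 13.6
[ 0.27767544  0.36853047 -0.66321883  1.03780773  0.22823088  1.80392945
 -0.29409633] [ 0.05  -0.031  0.032  0.012  0.006  0.003  0.014]
```

View pics/w5.png

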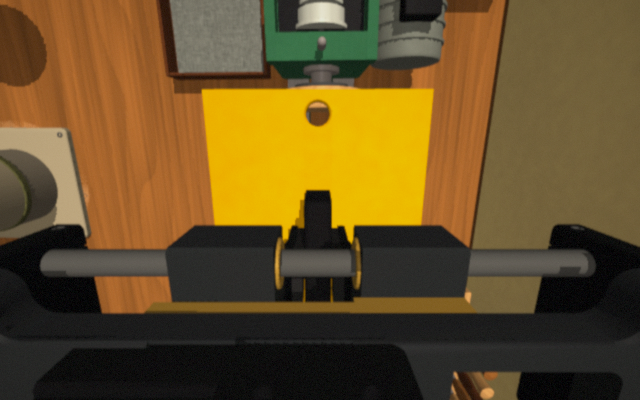

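```bash
python3 -m crank '[{"dx":0,"dy":-3,"dz":0,"yaw":0,"fingers":1},{"dx":0,"dy":-7,"dz":0,"yaw":0,"fingers":1},{"dx":0,"dy":-11,"dz":0,"yaw":0,"fingers":1},{"dx":0,"dy":-15,"dz":0,"yaw":0,"fingers":1},{"dx":0,"dy":-15,"dz":0,"yaw":0,"fingers":1},{"dx":0,"dy":-15,"dz":0,"yaw":0,"fingers":1},{"dx":0,"dy":-15,"dz":0,"yaw":0,"fingers":1}]' 50;python3 - <<'E'
from h import *
s=bot.read_state(); print(s["q"],s["qd"].round(3),s["ee_pos"])
cap("wrist","w6")
a=load("w5")[0][0:90,260:390];b=load("w6")[0][0:90,260:390]
cv2.imwrite("pics/z56.png",cv2.resize(np.hstack([a,b])[:,:,::-1],None,fx=3,fy=3,interpolation=cv2.INTER_NEAREST))
E
```

```text
time: 5.95
ee_pos: [612.9, 199.6, 433.0]
tcp_rot: [1.0, -0.001, 0.0, 0.001]
wrist_force: [0.4, 0.2, -5.6]
gripper_width: 13.6
[ 0.02108362  0.45075136 -0.69587219  0.93637955  0.29505907  1.83830606
 -0.5446917 ] [ 0.024 -0.002  0.013 -0.001  0.002 -0.002  0.   ] [612.88613291 199.60339285 433.0233103 ]
```

View pics/w6.png

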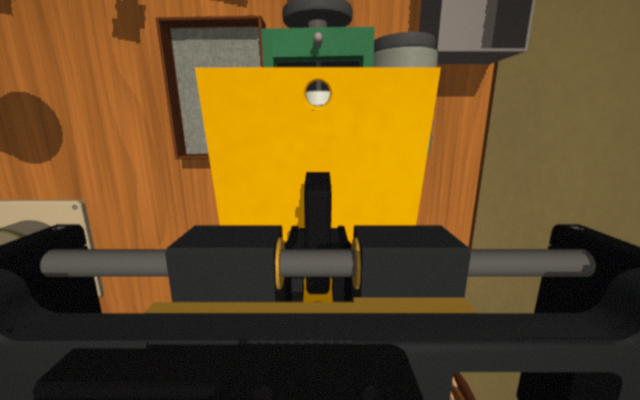

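View pics/z56.png

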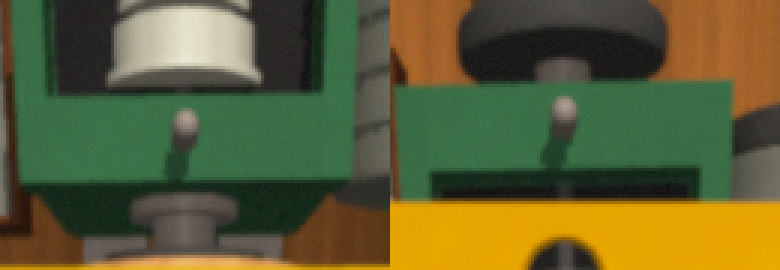

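```bash
cat >> h.py <<'E'
def plate(tag):
    "yellow plate plane + hole, in tool frame"
    p,d,c=load(tag); s=bot.read_state()
    hsv=cv2.cvtColor(p,cv2.COLOR_RGB2HSV); m=cv2.inRange(hsv,(18,150,60),(35,255,255)); m[235:]=0
    cs=max(comps(m),key=lambda a:a[1][4]); mm=cv2.erode(cs[2].astype(np.uint8),np.ones((5,5)))>0
    X=cloud(d,c)[mm&(d>0)]; o=X.mean(0); 
    A=np.c_[X[:,:2]-o[:2],np.ones(len(X))]
    k=np.linalg.lstsq(A,X[:,2],rcond=None)[0]
    r=np.abs(A@k-X[:,2]); k=np.linalg.lstsq(A[r<6],X[r<6,2],rcond=None)[0]
    return o,k,cs
E
python3 - <<'E'
from h import *
for t in ["w4","w5","w6"]:
    o,k,cs=plate(t); print(t,o,k)
    ys,xs=np.where(cs[2]); print(xs.min(),xs.max(),ys.min())
E
```

```text
w4 [548.15924148 -16.71949345 408.82149095] [ 6.14879509e-04 -5.34287667e-04  4.08821491e+02]
201 433 85
w5 [611.82425426 104.44683834 427.01099164] [-1.49186935e-03  6.25207006e-04  4.27010992e+02]
201 433 87
w6 [612.50016631 256.86919231 427.90718879] [1.64850516e-03 1.66548372e-01 4.27907189e+02]
195 440 66
```

```bash
python3 -m crank '[{"dx":-1,"dy":2,"dz":0,"yaw":0,"fingers":1},{"dx":-2.5,"dy":4.5,"dz":0,"yaw":0,"fingers":1},{"dx":-4,"dy":7.5,"dz":0,"yaw":0,"fingers":1},{"dx":-5.5,"dy":10.5,"dz":0,"yaw":0,"fingers":1},{"dx":-7,"dy":13.5,"dz":0,"yaw":0,"fingers":1},{"dx":-8.5,"dy":16.5,"dz":0,"yaw":0,"fingers":1},{"dx":-10,"dy":19.5,"dz":0,"yaw":0,"fingers":1},{"dx":-11.5,"dy":22.5,"dz":0,"yaw":0,"fingers":1}]' 60
python3 -m crank '[{"dx":-1,"dy":2.5,"dz":1,"yaw":0,"fingers":1},{"dx":-2,"dy":5,"dz":2.5,"yaw":0,"fingers":1},{"dx":-3,"dy":7.5,"dz":4,"yaw":0,"fingers":1},{"dx":-4,"dy":10,"dz":6,"yaw":0,"fingers":1},{"dx":-5,"dy":12.5,"dz":8,"yaw":0,"fingers":1},{"dx":-6,"dy":15,"dz":10,"yaw":0,"fingers":1},{"dx":-6.8,"dy":17,"dz":12,"yaw":0,"fingers":1},{"dx":-6.8,"dy":18.5,"dz":14,"yaw":0,"fingers":1}]' 60
python3 - <<'E'
from h import *
cap("wrist","w7"); print(plate("w7")[:2])
E
```

```text
time: 6.67
ee_pos: [496.4, -27.3, 433.2]
tcp_rot: [1.0, -0.002, 0.001, 0.001]
wrist_force: [1.1, -0.3, -5.3]
gripper_width: 13.9
time: 7.33
ee_pos: [427.1, -213.1, 292.4]
tcp_rot: [1.0, -0.003, 0.0, 0.001]
wrist_force: [0.7, -0.9, -5.1]
gripper_width: 13.5
(array([ 426.78654819, -155.88107973,  287.33881963]), array([2.39377478e-03, 1.65556457e-01, 2.87338820e+02]))
```

View pics/w7.png

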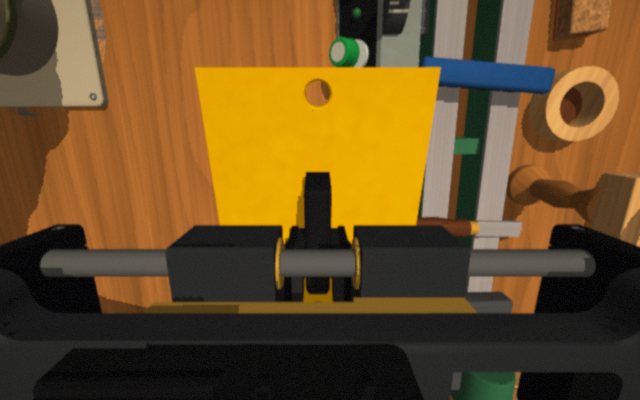

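```bash
python3 -m crank '[{"dx":0,"dy":1,"dz":2.5,"yaw":0,"fingers":1},{"dx":0,"dy":2,"dz":5.5,"yaw":0,"fingers":1},{"dx":0,"dy":2,"dz":9,"yaw":0,"fingers":1},{"dx":0,"dy":2,"dz":12.5,"yaw":0,"fingers":1},{"dx":0,"dy":2,"dz":16,"yaw":0,"fingers":1},{"dx":0,"dy":2,"dz":19,"yaw":0,"fingers":1},{"dx":0,"dy":2,"dz":21.5,"yaw":0,"fingers":1},{"dx":0,"dy":2,"dz":23.5,"yaw":0,"fingers":1}]' 60
python3 -m crank '[{"dx":0,"dy":0,"dz":0.5,"yaw":0,"fingers":1},{"dx":0,"dy":0,"dz":1,"yaw":0,"fingers":1},{"dx":0,"dy":0,"dz":1.5,"yaw":0,"fingers":1},{"dx":0,"dy":0,"dz":2,"yaw":0,"fingers":1},{"dx":0,"dy":0,"dz":2.0,"yaw":0,"fingers":1}]' 60
```

```text
time: 8.05
ee_pos: [428.4, -230.3, 56.2]
tcp_rot: [1.0, -0.002, -0.0, 0.0]
wrist_force: [0.2, -0.3, -5.5]
gripper_width: 13.3
time: 8.47
ee_pos: [430.0, -229.5, 37.7]
tcp_rot: [1.0, -0.0, 0.0, 0.0]
wrist_force: [-0.1, 0.8, -5.9]
gripper_width: 13.2
```

```bash
python3 -m crank '[{"dx":0,"dy":0,"dz":0.3,"yaw":0,"fingers":1},{"dx":0,"dy":0,"dz":0.6,"yaw":0,"fingers":1},{"dx":0,"dy":0,"dz":0.8,"yaw":0,"fingers":1},{"dx":0,"dy":0,"dz":0.8,"yaw":0,"fingers":1}]' 30
python3 -m crank '[{"dx":0,"dy":0,"dz":0,"yaw":0,"fingers":-0.4},{"dx":0,"dy":0,"dz":0,"yaw":0,"fingers":-0.4},{"dx":0,"dy":0,"dz":0,"yaw":0,"fingers":-0.4},{"dx":0,"dy":0,"dz":0,"yaw":0,"fingers":-0.4}]' 
python3 - <<'E'
from h import *
cap("wrist","w8"); print(plate("w8")[:2])
E
```

```text
time: 8.8
ee_pos: [430.4, -229.0, 29.7]
tcp_rot: [1.0, 0.0, 0.0, 0.0]
wrist_force: [0.5, 0.9, -1.1]
gripper_width: 13.8
time: 9.13
ee_pos: [430.1, -229.4, 29.8]
tcp_rot: [1.0, -0.0, 0.0, 0.0]
wrist_force: [0.1, -0.6, -0.1]
gripper_width: 32.6
(array([ 429.79065382, -176.02120748,    7.57786188]), array([ 6.12742318e-04, -2.73633675e-04,  7.57786188e+00]))
```

View pics/w8.png

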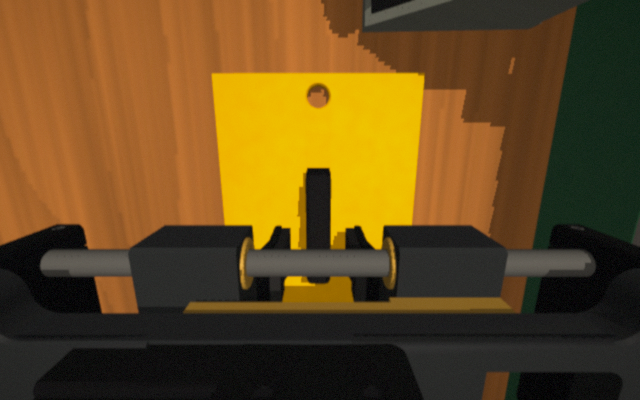

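```bash
cat >> h.py <<'E'
def hole(tag,z,win):
    p,d,c=load(tag); hsv=cv2.cvtColor(p,cv2.COLOR_RGB2HSV); m=cv2.inRange(hsv,(18,150,60),(35,255,255))==0
    u0,v0,u1,v1=win; s=np.zeros(m.shape,bool); s[v0:v1,u0:u1]=1
    cs=max(comps(m&s),key=lambda a:a[1][4]); return cs[0],cs[1],ray(c,*cs[0],z)
E
python3 - <<'E'
from h import *
s=bot.read_state(); print(s["ee_pos"])
print(hole("w8",8,(295,80,340,115)))
print("w3",hole("w3",8,(305,103,345,130)))
# slopes of plate edges in w8
p,d,c=load("w8"); hsv=cv2.cvtColor(p,cv2.COLOR_RGB2HSV); m=cv2.inRange(hsv,(18,150,60),(35,255,255))>0
t=[(u,np.where(m[:120,u])[0].min()) for u in range(225,410,5)]
P=np.array([ray(c,u,v,8) for u,v in t]); print(np.polyfit(P[:,0],P[:,1],1))
E
```

```text
[ 430.04184149 -229.37008363   29.75021612]
(array([317.68965517,  96.61206897]), array([308,  86,  21,  22, 348], dtype=int32), array([ 429.6789262 , -144.81510613,    8.        ]))
w3 (array([324.09565217, 115.67391304]), array([316, 107,  17,  18, 230], dtype=int32), array([ 446.14235967, -237.22617202,    8.        ]))
[ 4.13675880e-03 -1.33268607e+02]
```

```bash
python3 -m crank '[{"dx":0,"dy":-0.95,"dz":0,"yaw":0,"fingers":-0.4},{"dx":0,"dy":-0.95,"dz":1,"yaw":0,"fingers":-0.4},{"dx":0,"dy":-0.95,"dz":1.8,"yaw":0,"fingers":-0.4},{"dx":0,"dy":-0.95,"dz":1.8,"yaw":0,"fingers":-0.4},{"dx":0,"dy":-0.95,"dz":1.8,"yaw":0,"fingers":1},{"dx":0,"dy":-0.95,"dz":1.8,"yaw":0,"fingers":1},{"dx":0,"dy":-0.95,"dz":1.8,"yaw":0,"fingers":1},{"dx":0,"dy":-0.95,"dz":1.8,"yaw":0,"fingers":1}]' 60
python3 -m crank '[{"dx":0,"dy":0,"dz":0,"yaw":0,"fingers":1},{"dx":0,"dy":0,"dz":0,"yaw":0,"fingers":1},{"dx":0,"dy":0,"dz":0,"yaw":0,"fingers":1},{"dx":0,"dy":0,"dz":0,"yaw":0,"fingers":1}]' 60
```

```text
time: 9.85
ee_pos: [430.1, -219.8, 11.8]
tcp_rot: [1.0, -0.0, 0.0, 0.0]
wrist_force: [0.1, 0.3, -1.1]
gripper_width: 41.4
time: 10.18
ee_pos: [430.0, -219.7, 11.7]
tcp_rot: [1.0, -0.0, 0.0, 0.0]
wrist_force: [0.1, -0.1, 0.7]
gripper_width: 15.3
```

Now compute the stud positions from w5/w6 while lifting.

```bash
python3 -m crank '[{"dx":0,"dy":0,"dz":0,"yaw":0,"fingers":1},{"dx":0,"dy":0,"dz":0,"yaw":0,"fingers":1},{"dx":0,"dy":0,"dz":-1,"yaw":0,"fingers":1},{"dx":0,"dy":0,"dz":-4,"yaw":0,"fingers":1},{"dx":0,"dy":0,"dz":-8,"yaw":0,"fingers":1},{"dx":0,"dy":0,"dz":-12,"yaw":0,"fingers":1},{"dx":0,"dy":0,"dz":-16,"yaw":0,"fingers":1},{"dx":0,"dy":0,"dz":-20,"yaw":0,"fingers":1}]' 60
python3 -m crank '[{"dx":0,"dy":0,"dz":-4,"yaw":0,"fingers":1},{"dx":1,"dy":-3,"dz":-7,"yaw":0,"fingers":1},{"dx":3,"dy":-6,"dz":-10,"yaw":0,"fingers":1},{"dx":5,"dy":-9,"dz":-12,"yaw":0,"fingers":1},{"dx":7,"dy":-12,"dz":-12,"yaw":0,"fingers":1},{"dx":9,"dy":-15,"dz":-12,"yaw":0,"fingers":1},{"dx":11,"dy":-18,"dz":-12,"yaw":0,"fingers":1},{"dx":13,"dy":-20,"dz":-12,"yaw":0,"fingers":1}]' 60
python3 - <<'E'
from h import *
s=bot.read_state(); print(s["q"])
for t,x0 in [("w5",(321.3,41.5)),("w6",(317.8,38.5))]:
    p,d,c=load(t); print(t,ray(c,*x0,245),"depth pt",cloud(d,c)[int(x0[1]),int(x0[0])])
    rim=cv2.inRange(cv2.cvtColor(p,cv2.COLOR_RGB2HSV),(60,90,40),(90,255,255))>0
    print("green z", np.nanmedian(cloud(d,c)[rim&(d>0)][:,2]))
# image-level
for t,y0 in [("w5",(30,62,300,345)),("w6",(27,62,300,345))]:
    p=load(t)[0].astype(int); sub=p[y0[0]:y0[1],y0[2]:y0[3]]
    g=sub.max(2)-sub.min(2); m=(g<30)&(sub.min(2)>80)
    for ce,st,_ in comps(m,10): print(t,ce+[y0[2],y0[0]],st+np.array([y0[2],y0[0],0,0,0]))
E
```

```text
time: 10.85
ee_pos: [428.9, -219.0, 213.6]
tcp_rot: [1.0, 0.0, -0.0, -0.0]
wrist_force: [1.2, -1.8, -5.9]
gripper_width: 13.5
time: 11.52
ee_pos: [559.8, -15.8, 331.9]
tcp_rot: [1.0, 0.002, -0.0, -0.0]
wrist_force: [-0.0, 0.2, -6.0]
gripper_width: 13.9
[ 0.4712263   0.20555078 -0.61861649  1.42470435  0.11768394  1.5492896
 -0.13684285]
w5 [615.22030527 210.20253854 245.        ] depth pt [614.85731397 209.75103163 248.68937123]
green z 224.34515902529483
w6 [613.11196063 358.95754203 245.        ] depth pt [612.23872854 359.11399595 246.2864682 ]
green z 224.48708446473307
w5 [321.62068966  39.98275862] [318  36   8   9  58]
w6 [317.84482759  35.70689655] [314  32   9   9  58]
```

```bash
python3 - <<'E'
from h import *
A=[ray(load(t)[2],u,v,242) for t,u,v in [("w5",321.6,40.3),("w6",317.8,36.2)]]
print(A, (A[0]+A[1])/2, np.arctan2(A[1][0]-A[0][0],A[1][1]-A[0][1]))
cap("wrist","w9"); print(plate("w9")[:2]); s=bot.read_state();print(s["ee_pos"])
z=s["ee_pos"][2]-12.2+8
print(hole("w9",z,(295,80,340,140)))
E
```

```text
[array([615.56997121, 212.1625263 , 242.        ]), array([613.12269304, 362.01995199, 242.        ])] [614.34633212 287.09123915 242.        ] -0.01632925856767682
(array([559.05978082,  35.79807319, 327.82852122]), array([-3.26988001e-04,  5.44141062e-04,  3.27828521e+02]))
[562.13276096 -11.98705295 330.94076053]
(array([317.60235294, 111.74117647]), array([306, 100,  24,  24, 425], dtype=int32), array([559.05937118,  59.43637299, 326.74076053]))
```

View pics/w9.png

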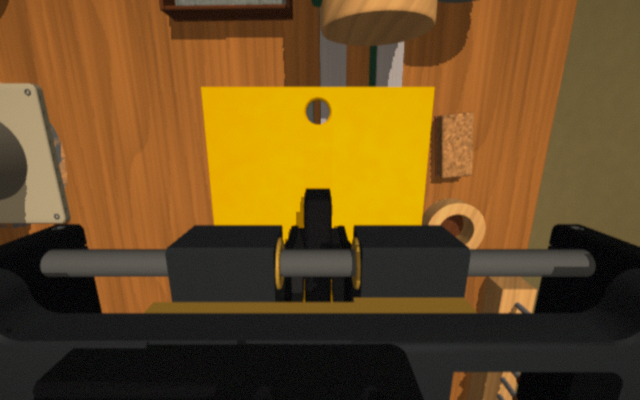

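```bash
python3 -m crank '[{"dx":0.8,"dy":-4,"dz":0,"yaw":0,"fingers":1},{"dx":1.6,"dy":-8,"dz":0,"yaw":0,"fingers":1},{"dx":2.4,"dy":-12,"dz":0,"yaw":0,"fingers":1},{"dx":3.2,"dy":-16,"dz":0,"yaw":-0.016,"fingers":1},{"dx":4,"dy":-20,"dz":0,"yaw":-0.016,"fingers":1},{"dx":4.6,"dy":-23.5,"dz":0,"yaw":-0.016,"fingers":1},{"dx":5.1,"dy":-26.5,"dz":0,"yaw":-0.016,"fingers":1},{"dx":5.2,"dy":-28,"dz":0,"yaw":-0.016,"fingers":1}]' 60
python3 -m crank '[{"dx":0,"dy":0,"dz":0,"yaw":0,"fingers":1},{"dx":0,"dy":0,"dz":0,"yaw":0,"fingers":1},{"dx":0,"dy":0,"dz":0,"yaw":0,"fingers":1}]' 60
python3 - <<'E'
from h import *
s=bot.read_state(); print(s["ee_pos"],s["tcp_rot"],s["qd"].round(3))
cap("wrist","w10"); print(plate("w10")[:2])
E
```

```text
time: 12.23
ee_pos: [610.4, 264.7, 330.4]
tcp_rot: [1.0, 0.01, -0.002, -0.001]
wrist_force: [0.1, 0.2, -5.3]
gripper_width: 13.6
time: 12.48
ee_pos: [611.9, 259.2, 331.3]
tcp_rot: [1.0, 0.008, -0.0, 0.001]
wrist_force: [1.2, -1.4, -5.4]
gripper_width: 13.5
[611.90469992 259.17640423 331.30423913] [ 9.99970597e-01  7.63274854e-03 -3.40062693e-04  6.56426633e-04] [ 0.02  -0.008  0.006 -0.001  0.001 -0.003 -0.002]
(array([610.63500383, 310.65285776, 327.02763488]), array([-3.53003810e-04, -1.79566431e-03,  3.27027635e+02]))
```

View pics/w10.png

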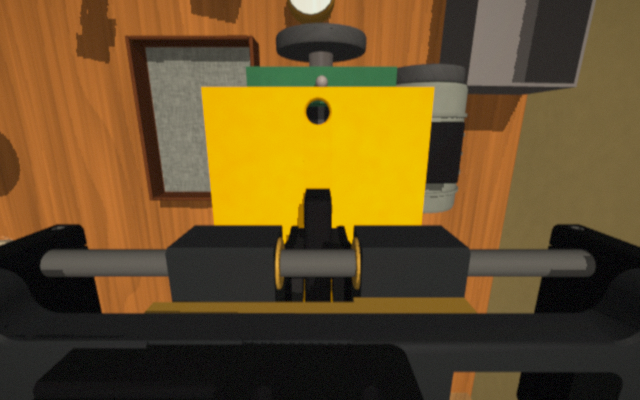

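```bash
python3 - <<'E'
from h import *
p,d,c=load("w10"); s=bot.read_state()
h_=hole("w10",327,(295,90,340,135)); print(h_)
cv2.imwrite("pics/z10.png",cv2.resize(p[60:130,280:360][:,:,::-1],None,fx=7,fy=7,interpolation=cv2.INTER_NEAREST))
E
```

```text
(array([317.50255102, 111.71173469]), array([307, 101,  22,  23, 392], dtype=int32), array([610.21544172, 334.30946127, 327.        ]))
```

View pics/z10.png

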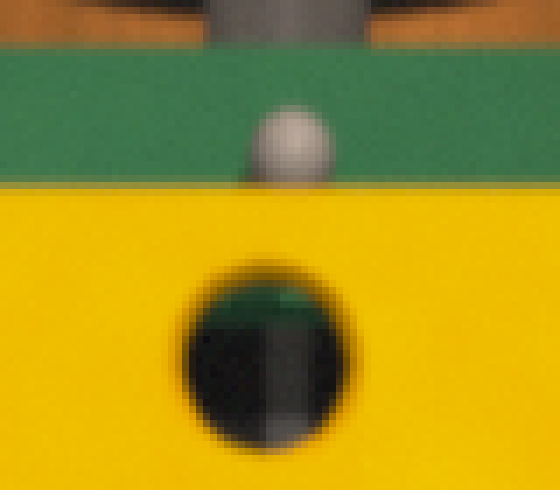

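```bash
python3 - <<'E'
from h import *
p,d,c=load("w10"); s=bot.read_state(); print(s["ee_pos"])
a=ray(c,321.4,80.2,242); b=ray(c,317.5,111.5,327); print(a,b,a-b, shift(*(a-b)),"TCP->hole",b-s["ee_pos"])
E
```

```text
[612.14069106 258.73918044 331.51475583]
[612.95865133 362.32980837 242.        ] [610.21239017 334.42092614 327.        ] [  2.74626116  27.90888223 -85.        ] [ 0.31634407 -2.79682277  8.49659846] TCP->hole [-1.92830089 75.6817457  -4.51475583]
```

```bash
python3 -m crank '[{"dx":0.29,"dy":-2.8,"dz":0,"yaw":0,"fingers":1},{"dx":0.29,"dy":-2.8,"dz":2,"yaw":0,"fingers":1},{"dx":0.29,"dy":-2.8,"dz":4,"yaw":0,"fingers":1},{"dx":0.29,"dy":-2.8,"dz":6,"yaw":0,"fingers":1},{"dx":0.29,"dy":-2.8,"dz":6.7,"yaw":0,"fingers":1},{"dx":0.29,"dy":-2.8,"dz":6.7,"yaw":0,"fingers":1},{"dx":0.29,"dy":-2.8,"dz":6.7,"yaw":0,"fingers":1},{"dx":0.29,"dy":-2.8,"dz":6.7,"yaw":0,"fingers":1}]' 60
python3 - <<'E'
from h import *
s=bot.read_state(); print(s["ee_pos"],s["tcp_rot"],s["qd"].round(3))
p,d,c=cap("wrist","w11",(280,60,360,130),7)
E
```

```text
time: 13.2
ee_pos: [615.0, 288.2, 266.4]
tcp_rot: [1.0, 0.008, 0.001, -0.0]
wrist_force: [0.3, 0.4, -5.4]
gripper_width: 13.2
[614.98046944 288.20054488 266.36690401] [ 9.99970599e-01  7.58429029e-03  1.04346161e-03 -4.37850741e-04] [-0.008 -0.003 -0.003 -0.003  0.001 -0.003 -0.   ]
```

View pics/w11.png

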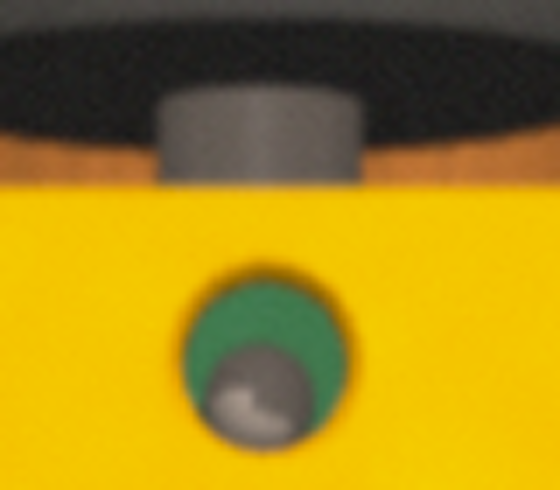

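```bash
python3 - <<'E'
from h import *
p,d,c=load("w11"); s=bot.read_state(); print(s["ee_pos"])
a=ray(c,280+259/7-.5,60+399/7-.5,242); b=ray(c,280+267/7-.5,60+359/7-.5,s["ee_pos"][2]-4); print(a,b,a-b, shift(*(a-b)))
E
```

```text
[614.88372601 288.4418074  266.32021767]
[612.71143395 361.41838934 242.        ] [613.32016131 363.86840415 262.32021767] [ -0.60872736  -2.45001481 -20.32021767] [-0.06896114  0.2459358   2.03165047]
```

```bash
python3 -m crank '[{"dx":-0.05,"dy":0.2,"dz":0,"yaw":0,"fingers":1},{"dx":-0.05,"dy":0.2,"dz":0.5,"yaw":0,"fingers":1},{"dx":-0.05,"dy":0.2,"dz":1,"yaw":0,"fingers":1},{"dx":-0.05,"dy":0.2,"dz":1.4,"yaw":0,"fingers":1},{"dx":-0.05,"dy":0.2,"dz":1.7,"yaw":0,"fingers":1},{"dx":-0.05,"dy":0.2,"dz":1.7,"yaw":0,"fingers":1},{"dx":-0.05,"dy":0.2,"dz":1.7,"yaw":0,"fingers":1}]' 60
python3 - <<'E'
from h import *
p,d,c=cap("wrist","w12",(280,60,360,130),7)
s=bot.read_state(); print(s["ee_pos"])
E
```

```text
time: 13.83
ee_pos: [613.8, 286.4, 247.2]
tcp_rot: [1.0, 0.008, -0.0, 0.0]
wrist_force: [-0.8, 0.2, -4.6]
gripper_width: 13.3
[613.88871898 286.42451157 247.52028974]
```

View pics/w12.png

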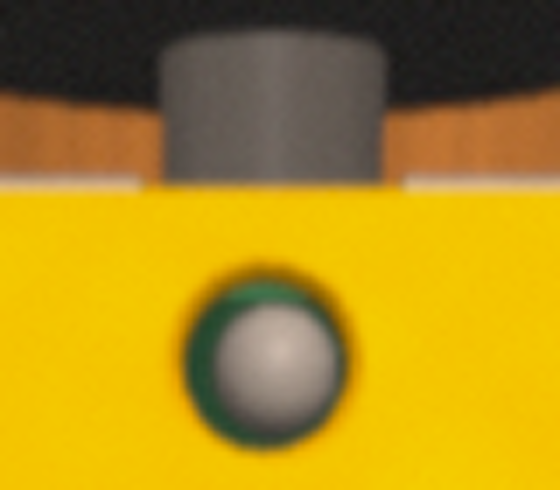

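```bash
python3 -m crank '[{"dx":0.07,"dy":0,"dz":0,"yaw":0,"fingers":1},{"dx":0.07,"dy":0,"dz":0.4,"yaw":0,"fingers":1},{"dx":0.07,"dy":0,"dz":0.8,"yaw":0,"fingers":1},{"dx":0.07,"dy":0,"dz":1.1,"yaw":0,"fingers":1},{"dx":0.07,"dy":0,"dz":1.1,"yaw":0,"fingers":1},{"dx":0.07,"dy":0,"dz":1.1,"yaw":0,"fingers":1}]' 60
```

```text
time: 14.38
ee_pos: [614.6, 286.4, 236.8]
tcp_rot: [1.0, 0.008, 0.0, 0.0]
wrist_force: [-1.9, -0.5, -1.4]
gripper_width: 13.4
```

```bash
python3 -m crank '[{"dx":0,"dy":0,"dz":0.1,"yaw":0,"fingers":1},{"dx":0,"dy":0,"dz":0.1,"yaw":0,"fingers":0.3},{"dx":0,"dy":0,"dz":0,"yaw":0,"fingers":-0.4},{"dx":0,"dy":0,"dz":0,"yaw":0,"fingers":-0.4},{"dx":0,"dy":0,"dz":0,"yaw":0,"fingers":-0.4},{"dx":0,"dy":0,"dz":-2,"yaw":0,"fingers":-0.4},{"dx":0,"dy":0,"dz":-5,"yaw":0,"fingers":-0.4},{"dx":0,"dy":0,"dz":-8,"yaw":0,"fingers":-1}]' 60
python3 - <<'E'
from h import *
cap("wrist","w13"); print(plate("w13")[:2])
E
```

```text
time: 15.05
ee_pos: [614.3, 286.0, 316.8]
tcp_rot: [1.0, 0.008, -0.001, 0.0]
wrist_force: [0.7, -0.7, 0.3]
gripper_width: 52.3
(array([613.44548819, 322.245097  , 232.60715944]), array([ 4.24493245e-04, -4.87610451e-04,  2.32607159e+02]))
```

View pics/w13.png

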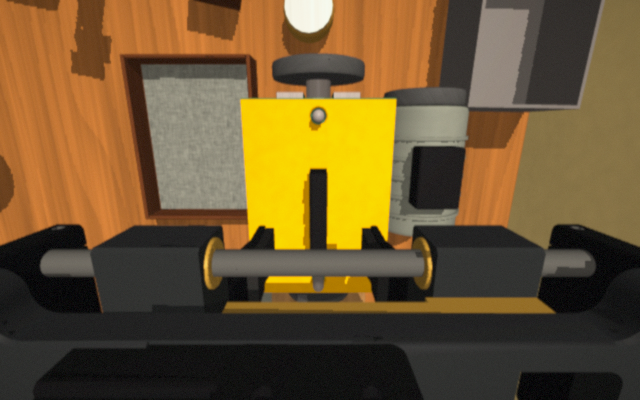

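```bash
python3 -m crank '[{"dx":0,"dy":4,"dz":0,"yaw":-0.12,"fingers":-1},{"dx":0,"dy":8,"dz":0,"yaw":-0.24,"fingers":-1},{"dx":0,"dy":12,"dz":0,"yaw":-0.36,"fingers":-1},{"dx":0,"dy":16,"dz":0,"yaw":-0.48,"fingers":-1},{"dx":0,"dy":20,"dz":0,"yaw":-0.6,"fingers":-1},{"dx":0,"dy":24,"dz":0,"yaw":-0.72,"fingers":-1},{"dx":0,"dy":28,"dz":0,"yaw":-0.84,"fingers":-1},{"dx":0,"dy":31,"dz":0,"yaw":-0.96,"fingers":-1}]' 40
python3 - <<'E'
from h import *
s=bot.read_state(); Rt=Rn.from_quat(s["tcp_rot"]).as_matrix(); print(s["q"],np.degrees(np.arctan2(Rt[1,0],Rt[0,0])))
print(shift(*(np.array([600,-92,230])-s["ee_pos"])))
E
```

```text
time: 15.77
ee_pos: [619.5, -27.7, 316.5]
tcp_rot: [0.883, 0.47, -0.0, 0.001]
wrist_force: [1.1, -0.7, 0.2]
gripper_width: 87.0
[ 0.55257713  0.39553763 -0.80901032  1.2844309   0.283949    1.57617288
  0.76423497] 56.0859743697803
[-6.41389475  1.95576085  8.65265618]
```

```bash
python3 -m crank '[{"dx":-2,"dy":1,"dz":1,"yaw":-0.12,"fingers":-1},{"dx":-4,"dy":1.5,"dz":3,"yaw":-0.24,"fingers":-1},{"dx":-6.4,"dy":2,"dz":6,"yaw":-0.36,"fingers":-1},{"dx":-6.4,"dy":2,"dz":8.6,"yaw":-0.45,"fingers":-1},{"dx":-6.4,"dy":2,"dz":8.6,"yaw":-0.45,"fingers":-1},{"dx":-6.4,"dy":2,"dz":8.6,"yaw":-0.45,"fingers":-1},{"dx":-6.4,"dy":2,"dz":8.6,"yaw":-0.45,"fingers":-1}]' 40
python3 - <<'E'
from h import *
s=bot.read_state(); Rt=Rn.from_quat(s["tcp_rot"]).as_matrix(); print(np.degrees(np.arctan2(Rt[1,0],Rt[0,0])))
cap("wrist","w14"); cap("top","t2",(190,140,490,290),2.6)
E
```

```text
time: 16.35
ee_pos: [601.1, -86.5, 232.4]
tcp_rot: [0.757, 0.653, 0.001, 0.001]
wrist_force: [-0.9, 0.0, 1.0]
gripper_width: 87.0
81.60769444675894
```

View pics/w14.png

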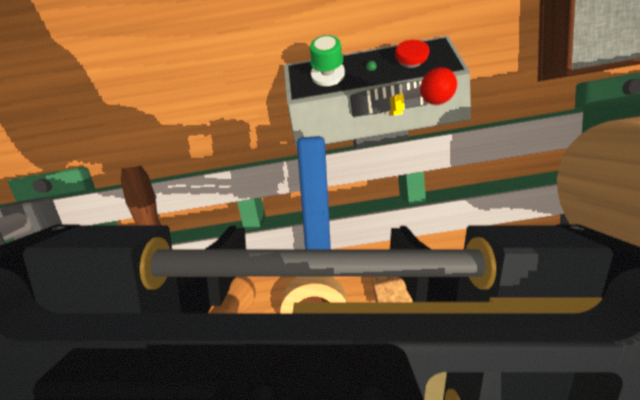

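```bash
cat > brush.py <<'E'
from h import *
import sys
def blue(tag,zt):
    p,d,c=load(tag); hsv=cv2.cvtColor(p,cv2.COLOR_RGB2HSV); m=cv2.inRange(hsv,(105,120,50),(125,255,255)); m[250:]=0
    cs=max(comps(m),key=lambda a:a[1][4])
    P=[]
    for v in range(cs[1][1]+12,cs[1][1]+cs[1][3]-3,3):
        xs=np.where(cs[2][v])[0]; P.append(np.r_[ray(c,(xs.min()+xs.max())/2,v,zt)[:2],np.ptp(xs)])
    P=np.array(P); k=np.polyfit(P[:,0],P[:,1],1)
    v=cs[1][1]; xs=np.where(cs[2][v+3])[0]
    e=ray(c,xs.mean(),v,zt); print("front end",e[:2],"ang",np.degrees(np.arctan(k[0])))
    dirn=np.array([1,k[0]])/np.hypot(1,k[0]); ctr=e[:2]+75*dirn; ctr[1]=np.polyval(k,ctr[0]); print("centre",ctr)
    return ctr,k[0]
if __name__=="__main__":
    blue(sys.argv[1],110)
    s=bot.read_state(); print(s["ee_pos"])
E
python3 brush.py w14
```

```text
front end [543.02079044 -85.23710262] ang -4.753886755103599
centre [617.76278165 -91.9552561 ]
[601.40445678 -86.40320647 232.66479699]
```

```bash
python3 -m crank '[{"dx":-0.3,"dy":1.6,"dz":3,"yaw":-0.06,"fingers":-1},{"dx":-0.3,"dy":1.6,"dz":6,"yaw":-0.06,"fingers":-1},{"dx":-0.3,"dy":1.6,"dz":9,"yaw":-0.06,"fingers":-1},{"dx":-0.3,"dy":1.6,"dz":9,"yaw":-0.06,"fingers":-1},{"dx":-0.3,"dy":1.6,"dz":9,"yaw":-0.06,"fingers":-1},{"dx":-0.3,"dy":1.6,"dz":9,"yaw":-0.06,"fingers":-1}]' 40
python3 - <<'E'
from h import *
cap("wrist","w15")
E
python3 brush.py w15
```

```text
time: 16.95
ee_pos: [617.0, -92.4, 143.2]
tcp_rot: [0.736, 0.677, 0.001, 0.001]
wrist_force: [-0.4, 0.1, 0.9]
gripper_width: 87.2
front end [543.19789876 -85.75277212] ang -4.811013232381535
centre [617.9336555  -92.27203346]
[617.16541956 -92.59978421 143.48663426]
```

View pics/w15.png

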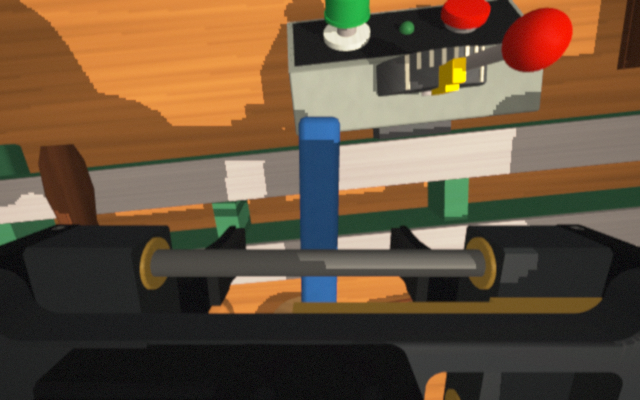

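```bash
python3 -m crank '[{"dx":0,"dy":0,"dz":3,"yaw":0,"fingers":-1},{"dx":0,"dy":0,"dz":5,"yaw":0,"fingers":-0.5},{"dx":0,"dy":0,"dz":6.1,"yaw":0,"fingers":0},{"dx":0,"dy":0,"dz":6.1,"yaw":0,"fingers":1},{"dx":0,"dy":0,"dz":6.1,"yaw":0,"fingers":1},{"dx":0,"dy":0,"dz":6.1,"yaw":0,"fingers":1},{"dx":0,"dy":0,"dz":6.1,"yaw":0,"fingers":1},{"dx":0,"dy":0,"dz":6.1,"yaw":0,"fingers":1}]' 40
python3 -m crank '[{"dx":0,"dy":0,"dz":0,"yaw":0,"fingers":1},{"dx":0,"dy":0,"dz":0,"yaw":0,"fingers":1},{"dx":0,"dy":0,"dz":0,"yaw":0,"fingers":1},{"dx":0,"dy":0,"dz":0,"yaw":0,"fingers":1},{"dx":0,"dy":0,"dz":-2,"yaw":0,"fingers":1},{"dx":0,"dy":0,"dz":-5,"yaw":0,"fingers":1},{"dx":0,"dy":0,"dz":-9,"yaw":0,"fingers":1},{"dx":0,"dy":0,"dz":-13,"yaw":0,"fingers":1}]' 40
```

```text
time: 17.67
ee_pos: [616.2, -93.0, 80.8]
tcp_rot: [0.736, 0.676, 0.0, 0.001]
wrist_force: [-0.1, 0.6, 0.2]
gripper_width: 48.3
time: 18.33
ee_pos: [614.8, -93.0, 210.2]
tcp_rot: [0.736, 0.677, -0.001, -0.001]
wrist_force: [0.3, -0.9, -1.7]
gripper_width: 26.8
```

```bash
python3 -m crank '[{"dx":1,"dy":-1,"dz":-2,"yaw":0.12,"fingers":1},{"dx":4,"dy":-3,"dz":-4,"yaw":0.24,"fingers":1},{"dx":7,"dy":-5,"dz":-5,"yaw":0.36,"fingers":1},{"dx":10,"dy":-7,"dz":-5,"yaw":0.48,"fingers":1},{"dx":13,"dy":-9,"dz":-5,"yaw":0.6,"fingers":1},{"dx":16,"dy":-11,"dz":-5,"yaw":0.72,"fingers":1},{"dx":19,"dy":-13,"dz":-5,"yaw":0.84,"fingers":1},{"dx":22,"dy":-15,"dz":-5,"yaw":0.96,"fingers":1}]' 40
python3 - <<'E'
from h import *
p,d,c=load("t2")
P=np.array([ray(c,190+u/2.6,140+v/2.6,45) for u,v in [(12,227),(180,225),(180,347),(12,352)]]);print(P.round(0),P.mean(0))
s=bot.read_state(); Rt=Rn.from_quat(s["tcp_rot"]).as_matrix(); print(np.degrees(np.arctan2(Rt[1,0],Rt[0,0])))
print(shift(*(np.array([P.mean(0)[0]+40,P.mean(0)[1],200])-s["ee_pos"])))
E
```

```text
time: 19.0
ee_pos: [483.6, 140.1, 259.4]
tcp_rot: [0.966, 0.257, -0.0, 0.0]
wrist_force: [0.8, 0.6, -0.8]
gripper_width: 27.3
[[513. 447.  45.]
 [517. 204.  45.]
 [342. 200.  45.]
 [334. 441.  45.]] [426.59606106 323.05805035  45.        ]
29.79244460171638
[  7.6184035  -16.72031652   5.93243966]
```

```bash
python3 - <<'E'
from h import *
s=bot.read_state()
print(shift(*(np.array([392,323,200])-s["ee_pos"])))
E
```

```text
[  1.1418421  -20.42165526   5.93149598]
```

```bash
python3 -m crank '[{"dx":0.2,"dy":-3.5,"dz":0,"yaw":0.12,"fingers":1},{"dx":0.4,"dy":-7,"dz":1,"yaw":0.24,"fingers":1},{"dx":0.6,"dy":-10.5,"dz":2,"yaw":0.36,"fingers":1},{"dx":0.8,"dy":-14,"dz":3,"yaw":0.48,"fingers":1},{"dx":1,"dy":-17,"dz":4,"yaw":0.52,"fingers":1},{"dx":1.1,"dy":-20.4,"dz":5,"yaw":0.52,"fingers":1},{"dx":1.1,"dy":-20.4,"dz":6,"yaw":0.52,"fingers":1}]' 40
python3 - <<'E'
from h import *
cap("wrist","w16")
s=bot.read_state(); Rt=Rn.from_quat(s["tcp_rot"]).as_matrix(); print(s["ee_pos"],np.degrees(np.arctan2(Rt[1,0],Rt[0,0])))
E
```

```text
time: 19.58
ee_pos: [387.0, 327.0, 199.5]
tcp_rot: [1.0, 0.007, -0.0, -0.001]
wrist_force: [-1.2, 0.3, -0.3]
gripper_width: 27.8
[388.48215544 323.46767032 197.37274343] 0.7364083446698374
```

View pics/w16.png

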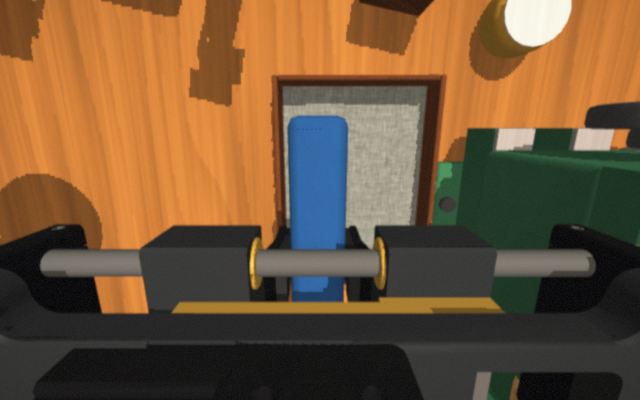

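```bash
python3 -m crank '[{"dx":0.2,"dy":0,"dz":3.5,"yaw":0,"fingers":1},{"dx":0.3,"dy":0,"dz":7,"yaw":0,"fingers":1},{"dx":0.3,"dy":0,"dz":10.5,"yaw":0,"fingers":1},{"dx":0.3,"dy":0,"dz":14,"yaw":0,"fingers":1},{"dx":0.3,"dy":0,"dz":16.5,"yaw":0,"fingers":1},{"dx":0.3,"dy":0,"dz":18.2,"yaw":0,"fingers":1},{"dx":0.3,"dy":0,"dz":18.7,"yaw":0,"fingers":1},{"dx":0.3,"dy":0,"dz":18.7,"yaw":0,"fingers":1}]' 40
python3 -m crank '[{"dx":0,"dy":0,"dz":0,"yaw":0,"fingers":0.1},{"dx":0,"dy":0,"dz":0,"yaw":0,"fingers":-0.1},{"dx":0,"dy":0,"dz":0,"yaw":0,"fingers":-0.1},{"dx":0,"dy":0,"dz":-3,"yaw":0,"fingers":-0.1},{"dx":0,"dy":0,"dz":-7,"yaw":0,"fingers":-0.1},{"dx":0,"dy":0,"dz":-11,"yaw":0,"fingers":-0.1},{"dx":0,"dy":0,"dz":-15,"yaw":0,"fingers":-0.1},{"dx":0,"dy":0,"dz":-19,"yaw":0,"fingers":-1}]' 40
python3 - <<'E'
from h import *
cap("wrist","w17"); cap("top","t3",(190,140,490,290),2.6)
s=bot.read_state(); Rt=Rn.from_quat(s["tcp_rot"]).as_matrix(); print(s["ee_pos"],np.degrees(np.arctan2(Rt[1,0],Rt[0,0])))
E
```

```text
time: 20.3
ee_pos: [394.7, 319.8, 11.7]
tcp_rot: [1.0, 0.003, -0.001, 0.001]
wrist_force: [0.3, 0.3, -0.5]
gripper_width: 27.3
time: 20.97
ee_pos: [394.6, 321.0, 205.4]
tcp_rot: [1.0, 0.003, 0.001, -0.0]
wrist_force: [1.3, 0.9, 0.8]
gripper_width: 49.8
[397.00500503 323.41040979 209.52565358] 0.357464885415309
```

View pics/w17.png

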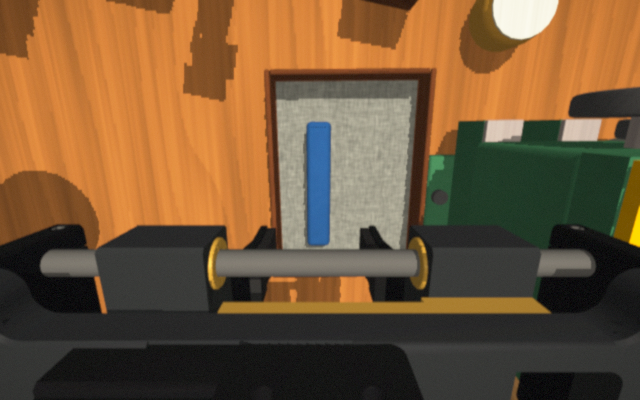

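View pics/t3.png

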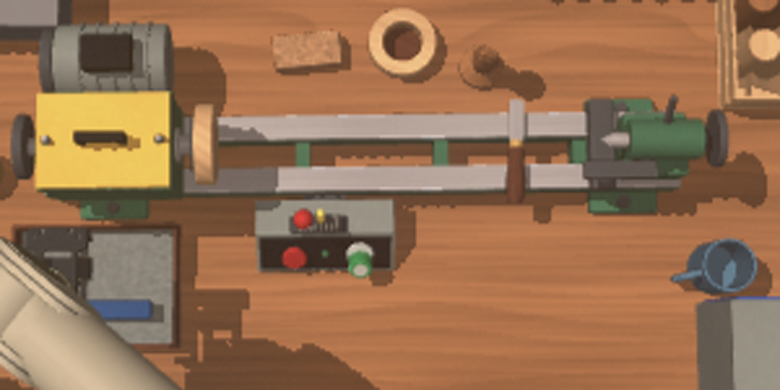

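```bash
python3 -m crank '[{"dx":1,"dy":3.5,"dz":-2,"yaw":-0.12,"fingers":-1},{"dx":2.5,"dy":7,"dz":-4,"yaw":-0.24,"fingers":-1},{"dx":4,"dy":11,"dz":-4,"yaw":-0.36,"fingers":-1},{"dx":5.5,"dy":15,"dz":-4,"yaw":-0.48,"fingers":-1},{"dx":7,"dy":19,"dz":-4,"yaw":-0.6,"fingers":-1},{"dx":8.5,"dy":23,"dz":-4,"yaw":-0.72,"fingers":-1},{"dx":10,"dy":27,"dz":-4,"yaw":-0.84,"fingers":-1},{"dx":11,"dy":31,"dz":-4,"yaw":-0.96,"fingers":-1}]' 40
python3 - <<'E'
from h import *
s=bot.read_state(); Rt=Rn.from_quat(s["tcp_rot"]).as_matrix(); print(s["q"],np.degrees(np.arctan2(Rt[1,0],Rt[0,0])))
print(shift(*(np.array([605,-276,210])-s["ee_pos"])))
E
```

```text
time: 21.73
ee_pos: [490.0, 64.2, 243.3]
tcp_rot: [0.911, 0.412, 0.001, 0.001]
wrist_force: [0.3, 0.6, -0.3]
gripper_width: 86.8
[ 0.63120646  0.10080913 -0.89508172  1.72950704  0.08211113  1.34790866
  0.5689359 ] 48.608547456449664
[-17.91898718  31.10918275   3.38558523]
```

```bash
python3 -m crank '[{"dx":-2,"dy":3.5,"dz":0,"yaw":-0.12,"fingers":-1},{"dx":-4,"dy":7,"dz":0,"yaw":-0.24,"fingers":-1},{"dx":-6,"dy":10.5,"dz":0,"yaw":-0.36,"fingers":-1},{"dx":-8,"dy":14,"dz":0,"yaw":-0.48,"fingers":-1},{"dx":-10,"dy":17.5,"dz":0,"yaw":-0.6,"fingers":-1},{"dx":-12,"dy":21,"dz":0,"yaw":-0.69,"fingers":-1},{"dx":-14,"dy":24.5,"dz":1,"yaw":-0.69,"fingers":-1},{"dx":-16,"dy":28,"dz":2,"yaw":-0.69,"fingers":-1}]' 40
python3 -m crank '[{"dx":-0.5,"dy":3,"dz":1,"yaw":0,"fingers":-1},{"dx":-0.7,"dy":3.5,"dz":2,"yaw":0,"fingers":-1},{"dx":-0.7,"dy":3.5,"dz":2,"yaw":0,"fingers":-1},{"dx":-0.7,"dy":3.5,"dz":2,"yaw":0,"fingers":-1}]' 40
python3 - <<'E'
from h import *
cap("wrist","w18")
s=bot.read_state(); Rt=Rn.from_quat(s["tcp_rot"]).as_matrix(); print(s["ee_pos"],s["q"],np.degrees(np.arctan2(Rt[1,0],Rt[0,0])))
E
```

```text
time: 22.4
ee_pos: [592.6, -242.4, 223.3]
tcp_rot: [0.72, 0.693, 0.0, 0.001]
wrist_force: [0.3, 0.5, 0.3]
gripper_width: 86.5
time: 22.73
ee_pos: [626.4, -247.6, 202.5]
tcp_rot: [0.72, 0.694, 0.0, -0.0]
wrist_force: [0.3, 0.9, 0.2]
gripper_width: 86.8
[ 626.45856085 -247.48967486  203.39895837] [ 0.79798284  0.54810018 -0.72775417  1.31288372  0.35864283  1.41097101
  1.62208219] 87.8662697206222
```

View pics/w18.png

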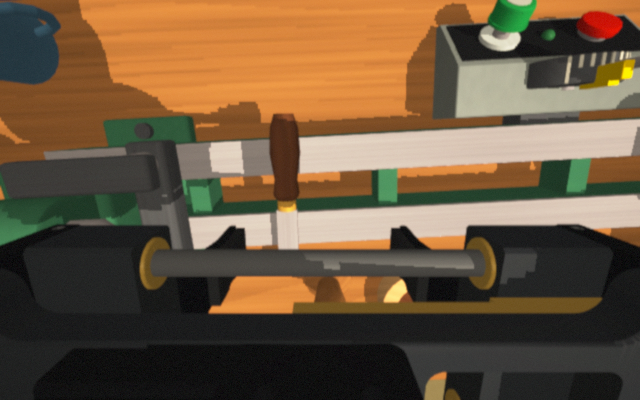

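```bash
python3 - <<'E'
from h import *
p,d,c=load("w18"); s=bot.read_state(); print(s["ee_pos"])
for u,v,z in [(284,114,97),(284.5,140,100),(286,180,100),(287,202,97),(288,240,90)]: print(ray(c,u,v,z))
hsv=cv2.cvtColor(p,cv2.COLOR_RGB2HSV)
for v in [130,150,170,190]:
    r=hsv[v,255:320]; xs=np.where((r[:,2]<130)&(r[:,0]<15))[0]+255; print(v,xs.min(),xs.max(), ray(c,xs.min(),v,98)[:2],ray(c,xs.max(),v,98)[:2])
E
```

```text
[ 626.45856085 -247.48967486  203.39895837]
[ 546.6671777  -274.76791185   97.        ]
[ 569.13409528 -275.49086419  100.        ]
[ 605.55369814 -276.52243911  100.        ]
[ 627.50293699 -277.31162654   97.        ]
[ 669.38100128 -279.70265561   90.        ]
130 255 319 [ 559.45390167 -301.55801038] [ 561.62025577 -244.22196603]
150 268 299 [ 577.57814205 -291.34817919] [ 578.64710119 -263.09685563]
170 271 298 [ 595.98959425 -290.05172925] [ 596.93839356 -265.0130988 ]
190 257 318 [ 614.45136195 -304.75422848] [ 616.63667098 -247.17237732]
```

```bash
python3 -m crank '[{"dx":-2,"dy":-1,"dz":0,"yaw":0,"fingers":-1},{"dx":-3,"dy":-1.3,"dz":3,"yaw":0,"fingers":-1},{"dx":-3,"dy":-1.3,"dz":6,"yaw":0,"fingers":-1},{"dx":-3,"dy":-1.3,"dz":8,"yaw":0,"fingers":-1},{"dx":-3,"dy":-1.3,"dz":8,"yaw":0,"fingers":-1},{"dx":-3,"dy":-1.3,"dz":8,"yaw":0,"fingers":-1}]' 40
python3 - <<'E'
from h import *
cap("wrist","w19")
s=bot.read_state(); print(s["ee_pos"])
E
```

```text
time: 23.28
ee_pos: [612.1, -277.5, 123.7]
tcp_rot: [0.72, 0.694, -0.0, 0.0]
wrist_force: [-0.0, -0.2, 0.8]
gripper_width: 87.2
[ 613.07908835 -277.61747938  124.87621149]
```

View pics/w19.png

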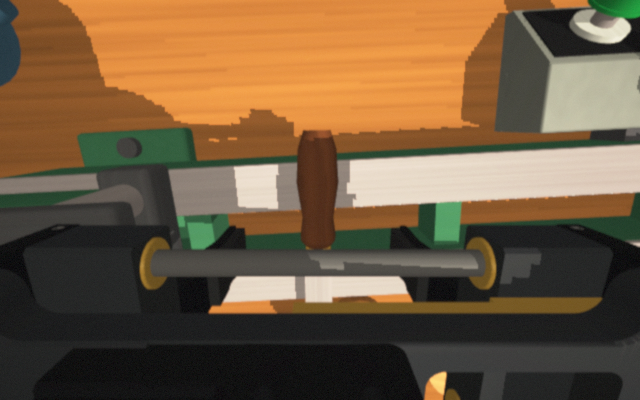

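```bash
python3 -m crank '[{"dx":0,"dy":0,"dz":2,"yaw":0,"fingers":-0.6},{"dx":0,"dy":0,"dz":4,"yaw":0,"fingers":-0.2},{"dx":0,"dy":0,"dz":4.2,"yaw":0,"fingers":0},{"dx":0,"dy":0,"dz":4.2,"yaw":0,"fingers":1},{"dx":0,"dy":0,"dz":4.2,"yaw":0,"fingers":1},{"dx":0,"dy":0,"dz":4.2,"yaw":0,"fingers":1},{"dx":0,"dy":0,"dz":4.2,"yaw":0,"fingers":1},{"dx":0,"dy":0,"dz":4.2,"yaw":0,"fingers":1}]' 40
python3 -m crank '[{"dx":0,"dy":0,"dz":0,"yaw":0,"fingers":1},{"dx":0,"dy":0,"dz":0,"yaw":0,"fingers":1},{"dx":0,"dy":0,"dz":0,"yaw":0,"fingers":1},{"dx":0,"dy":0,"dz":0,"yaw":0,"fingers":1},{"dx":0,"dy":0,"dz":-2,"yaw":0,"fingers":1},{"dx":0,"dy":0,"dz":-5,"yaw":0,"fingers":1},{"dx":0,"dy":0,"dz":-9,"yaw":0,"fingers":1},{"dx":0,"dy":0,"dz":-13,"yaw":0,"fingers":1}]' 40
```

```text
time: 24.0
ee_pos: [612.9, -277.9, 81.3]
tcp_rot: [0.721, 0.693, 0.0, 0.001]
wrist_force: [-0.4, -0.4, 0.5]
gripper_width: 41.9
time: 24.67
ee_pos: [611.7, -277.6, 210.8]
tcp_rot: [0.72, 0.694, -0.0, -0.001]
wrist_force: [-0.2, -0.1, -1.1]
gripper_width: 25.4
```

```bash
python3 -m crank '[{"dx":3,"dy":-2,"dz":-2,"yaw":0.12,"fingers":1},{"dx":6.5,"dy":-4,"dz":-4,"yaw":0.24,"fingers":1},{"dx":10,"dy":-6,"dz":-5,"yaw":0.36,"fingers":1},{"dx":13.5,"dy":-8,"dz":-5,"yaw":0.48,"fingers":1},{"dx":17,"dy":-10,"dz":-5,"yaw":0.6,"fingers":1},{"dx":20.5,"dy":-12,"dz":-5,"yaw":0.72,"fingers":1},{"dx":24,"dy":-14,"dz":-5,"yaw":0.84,"fingers":1},{"dx":28,"dy":-15,"dz":-5,"yaw":0.96,"fingers":1}]' 40
python3 - <<'E'
from h import *
s=bot.read_state(); Rt=Rn.from_quat(s["tcp_rot"]).as_matrix(); print(np.degrees(np.arctan2(Rt[1,0],Rt[0,0])))
print(shift(*(np.array([440,320,200])-s["ee_pos"])))
E
```

```text
time: 25.33
ee_pos: [471.5, 7.5, 260.1]
tcp_rot: [0.96, 0.28, -0.001, 0.001]
wrist_force: [0.6, -0.8, -1.3]
gripper_width: 25.5
32.576532017824945
[ 14.18410567 -28.03560444   5.95595614]
```

```bash
python3 -m crank '[{"dx":1.8,"dy":-3.5,"dz":0,"yaw":0.12,"fingers":1},{"dx":3.6,"dy":-7,"dz":0,"yaw":0.24,"fingers":1},{"dx":5.4,"dy":-10.5,"dz":0,"yaw":0.36,"fingers":1},{"dx":7.2,"dy":-14,"dz":0,"yaw":0.48,"fingers":1},{"dx":9,"dy":-17.5,"dz":1,"yaw":0.565,"fingers":1},{"dx":10.8,"dy":-21,"dz":2,"yaw":0.565,"fingers":1},{"dx":12.6,"dy":-24.5,"dz":3,"yaw":0.565,"fingers":1},{"dx":14.1,"dy":-27.5,"dz":4,"yaw":0.565,"fingers":1}]' 40
python3 -m crank '[{"dx":0,"dy":0,"dz":1,"yaw":0,"fingers":1},{"dx":0,"dy":0,"dz":2,"yaw":0,"fingers":1},{"dx":0,"dy":0,"dz":2,"yaw":0,"fingers":1}]' 40
python3 - <<'E'
from h import *
cap("wrist","w20")
s=bot.read_state(); Rt=Rn.from_quat(s["tcp_rot"]).as_matrix(); print(s["ee_pos"],np.degrees(np.arctan2(Rt[1,0],Rt[0,0])))
E
```

```text
time: 26.0
ee_pos: [443.9, 298.2, 225.0]
tcp_rot: [1.0, 0.004, 0.001, 0.0]
wrist_force: [0.7, -0.1, -1.5]
gripper_width: 25.9
time: 26.25
ee_pos: [443.3, 295.7, 203.0]
tcp_rot: [1.0, 0.006, -0.001, 0.001]
wrist_force: [0.9, -1.4, -1.7]
gripper_width: 26.1
[444.08721302 295.15213233 204.14107781] 0.5469607919869742
```

View pics/w20.png

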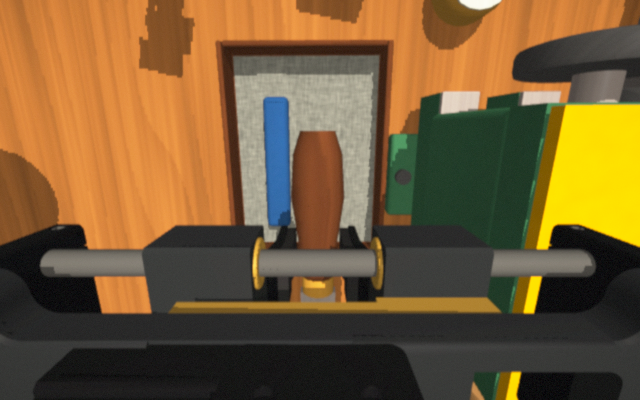

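```bash
python3 -m crank '[{"dx":-0.3,"dy":-3,"dz":0,"yaw":0,"fingers":1},{"dx":-0.3,"dy":-3,"dz":3,"yaw":0,"fingers":1},{"dx":-0.3,"dy":-3,"dz":6.5,"yaw":0,"fingers":1},{"dx":-0.3,"dy":-3,"dz":10,"yaw":0,"fingers":1},{"dx":-0.3,"dy":-3,"dz":13,"yaw":0,"fingers":1},{"dx":-0.3,"dy":-3,"dz":16,"yaw":0,"fingers":1},{"dx":-0.3,"dy":-3,"dz":18,"yaw":0,"fingers":1},{"dx":-0.3,"dy":-3,"dz":19,"yaw":0,"fingers":1}]' 40
python3 -m crank '[{"dx":0,"dy":0,"dz":0.2,"yaw":0,"fingers":1},{"dx":0,"dy":0,"dz":0.2,"yaw":0,"fingers":0.2},{"dx":0,"dy":0,"dz":0.2,"yaw":0,"fingers":0.2},{"dx":0,"dy":0,"dz":0,"yaw":0,"fingers":0.2},{"dx":0,"dy":0,"dz":-3,"yaw":0,"fingers":0.2},{"dx":0,"dy":0,"dz":-7,"yaw":0,"fingers":0.2},{"dx":0,"dy":0,"dz":-11,"yaw":0,"fingers":0.2},{"dx":0,"dy":0,"dz":-15,"yaw":0,"fingers":0.2}]' 40
python3 -m crank '[{"dx":0,"dy":0,"dz":-4,"yaw":0,"fingers":0.2},{"dx":0,"dy":0,"dz":-4,"yaw":0,"fingers":0.2}]' 40
python3 - <<'E'
from h import *
cap("wrist","w21")
s=bot.read_state(); print(s["ee_pos"])
E
```

```text
time: 26.97
ee_pos: [441.3, 323.8, 13.1]
tcp_rot: [1.0, 0.004, -0.001, 0.001]
wrist_force: [-0.4, -0.8, -1.1]
gripper_width: 25.3
time: 27.63
ee_pos: [440.6, 326.9, 168.3]
tcp_rot: [1.0, 0.006, 0.001, -0.0]
wrist_force: [0.4, 0.5, -0.0]
gripper_width: 35.0
time: 27.8
ee_pos: [442.9, 329.6, 214.3]
tcp_rot: [1.0, 0.006, 0.005, -0.003]
wrist_force: [0.7, 1.0, 0.7]
gripper_width: 35.1
[442.36161376 328.50722013 210.67537219]
```

View pics/w21.png

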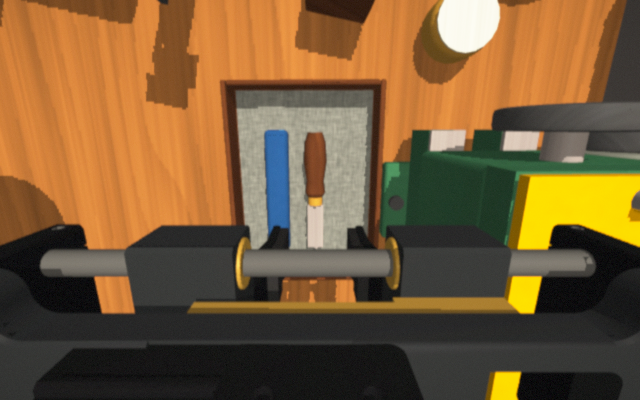

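```bash
cat >> h.py <<'E'
def tri(L):
    A=np.zeros((3,3));b=np.zeros(3)
    for c,u,v in L:
        r=c["R"].T@np.linalg.solve(c["intrinsics"],[u,v,1.]);r/=np.linalg.norm(r);o=-c["R"].T@c["t"]
        M=np.eye(3)-np.outer(r,r);A+=M;b+=M@o
    X=np.linalg.solve(A,b); return X,[proj(c,X)-[u,v] for c,u,v in L]
def blob(p,lo,hi,win,minA=20):
    hsv=cv2.cvtColor(p,cv2.COLOR_RGB2HSV); m=cv2.inRange(hsv,lo,hi); k=np.zeros_like(m);k[win[1]:win[3],win[0]:win[2]]=1
    return [(ce.round(1),st) for ce,st,_ in comps((m>0)&(k>0),minA)]
E
python3 - <<'E'
from h import *
for t,w in [("w14",(280,20,480,130)),("w15",(280,0,600,130)),("t3",(285,205,350,250))]:
    p=load(t)[0]
    print(t,"red",blob(p,(0,180,90),(6,255,255),w)," yel",blob(p,(22,150,120),(35,255,255),w,3)," grn",blob(p,(55,120,60),(75,255,255),w))
p=load("w14")[0][20:140,270:490]; cv2.imwrite("pics/z14.png",cv2.resize(p[:,:,::-1],None,fx=3.5,fy=3.5,interpolation=cv2.INTER_CUBIC))
E
```

```text
w14 red [(array([412.3,  52. ]), array([396,  40,  34,  25, 710], dtype=int32)), (array([438.4,  85.2]), array([ 421,   67,   36,   37, 1035], dtype=int32))]  yel [(array([397. , 104.1]), array([390,  94,  15,  21, 259], dtype=int32))]  grn [(array([326.3,  57.3]), array([310,  37,  34,  35, 695], dtype=int32)), (array([371.1,  65.2]), array([366,  61,  11,   9,  71], dtype=int32))]
w15 red [(array([465.8,  13. ]), array([ 442,    0,   49,   29, 1223], dtype=int32)), (array([537. ,  39.2]), array([ 502,    8,   70,   63, 3339], dtype=int32))]  yel [(array([451.1,  75.7]), array([432,  57,  34,  38, 837], dtype=int32))]  grn [(array([346.7,  12.5]), array([ 325,    0,   46,   28, 1126], dtype=int32)), (array([406.8,  27.5]), array([400,  21,  14,  13, 143], dtype=int32))]
t3 red [(array([305.9, 223.9]), array([304, 222,   5,   5,  24], dtype=int32)), (array([302.5, 238.8]), array([299, 235,   8,   8,  49], dtype=int32))]  yel []  grn []
```

View pics/z14.png

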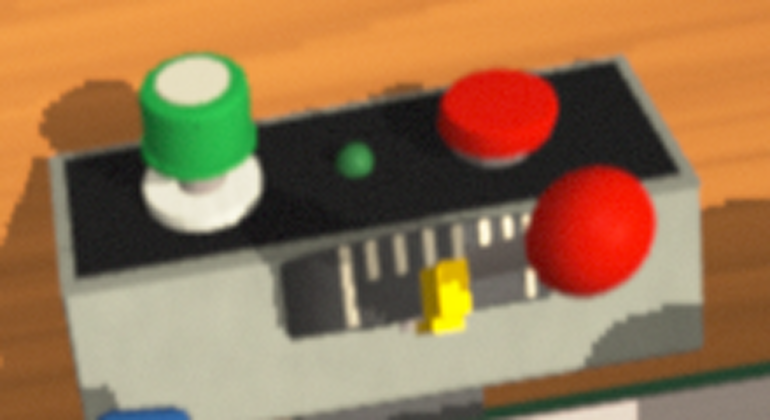

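```bash
python3 - <<'E'
from h import *
c14=load("w14")[2];c15=load("w15")[2];ct=load("t3")[2]
print("ball",tri([(c14,438.4,85.2),(c15,537,39.2)]), tri([(c14,438.4,85.2),(c15,537,39.2),(ct,305.9,223.9)]))
print("tab",tri([(c14,397,104.1),(c15,451.1,75.7)]))
print("stop",tri([(c14,412.3,51),(ct,302.5,238.8)]))
# lamp, box back corners in w14 zoom: (72,285)?,(698,187) front top edge of flat top
def f(x,y): return 270+x/3.5-.5,20+y/3.5-.5
for n,x,y in [("top/panel edge right(y-)",72,283),("top/panel edge left",695,185),]: print(n,ray(c14,*f(x,y),60))
print("knobface",ray(c14,*f(192,80),75), "flange",ray(c14,*f(203,195),45))
d=load("w14")[1];X=cloud(d,c14)
for x,y in [(192,80),(203,195),(592,225),(447,300),(500,100),(355,160)]:
    u,v=f(x,y); print(X[int(v+.5),int(u+.5)].round(1))
E
```

```text
ball (array([516.7356289 ,  22.61599263, 149.0599638 ]), [array([0.06391523, 0.11567214]), array([-0.0836679 , -0.20032331])]) (array([517.14604839,  24.48105793, 146.47682059]), [array([1.11017488, 0.71269004]), array([-0.19483128,  1.84673326]), array([0.22896362, 0.42098543])])
tab (array([5.25027309e+02, 4.31480323e-01, 1.06332980e+02]), [array([0.00192202, 0.00296196]), array([-0.00245844, -0.00464676])])
stop (array([470.82554347,  39.51819741,  42.3982139 ]), [array([0.73625265, 0.77703092]), array([0.19366814, 0.2468325 ])])
top/panel edge right(y-) [ 502.78982969 -102.85689057   60.        ]
top/panel edge left [502.66445229  90.81582593  60.        ]
knobface [454.97559387 -58.4480077   75.        ] flange [481.24053292 -57.88731809  45.        ]
[451.8 -58.1  63.6]
[481.  -57.3  44.5]
[516.6  18.3 160.8]
[526.1  -3.3 120.1]
[467.9  36.8  48.1]
[477.4  -7.9  42. ]
```

```bash
python3 -m crank '[{"dx":-0.5,"dy":3,"dz":-3,"yaw":-0.12,"fingers":-0.5},{"dx":0,"dy":6.5,"dz":-5,"yaw":-0.24,"fingers":-0.5},{"dx":0.5,"dy":10.5,"dz":-5,"yaw":-0.36,"fingers":-0.5},{"dx":1.5,"dy":14.5,"dz":-5,"yaw":-0.48,"fingers":-0.5},{"dx":2.5,"dy":18.5,"dz":-5,"yaw":-0.6,"fingers":-0.5},{"dx":3.5,"dy":22,"dz":-5,"yaw":-0.72,"fingers":-0.5},{"dx":4.5,"dy":26,"dz":-5,"yaw":-0.84,"fingers":-0.5},{"dx":5.5,"dy":29,"dz":-5,"yaw":-0.96,"fingers":-0.5}]' 20
python3 - <<'E'
from h import *
s=bot.read_state(); Rt=Rn.from_quat(s["tcp_rot"]).as_matrix(); print(np.degrees(np.arctan2(Rt[1,0],Rt[0,0])))
print(shift(*(np.array([517,22,220])-s["ee_pos"])))
E
```

```text
time: 28.52
ee_pos: [489.4, 67.7, 255.6]
tcp_rot: [0.911, 0.413, 0.0, 0.001]
wrist_force: [1.0, -0.3, 0.4]
gripper_width: 65.0
48.759712331332686
[-1.61440547  5.07868844  3.56474607]
```

```bash
python3 -m crank '[{"dx":-0.5,"dy":2,"dz":1,"yaw":-0.12,"fingers":-0.5},{"dx":-1,"dy":4,"dz":2,"yaw":-0.24,"fingers":-0.5},{"dx":-1.6,"dy":5.1,"dz":3.6,"yaw":-0.36,"fingers":-0.5},{"dx":-1.6,"dy":5.1,"dz":3.6,"yaw":-0.48,"fingers":-0.5},{"dx":-1.6,"dy":5.1,"dz":3.6,"yaw":-0.6,"fingers":-0.5},{"dx":-1.6,"dy":5.1,"dz":3.6,"yaw":-0.735,"fingers":-0.5},{"dx":-1.6,"dy":5.1,"dz":3.6,"yaw":-0.735,"fingers":-0.5},{"dx":-1.6,"dy":5.1,"dz":3.6,"yaw":-0.735,"fingers":-0.5}]' 20
python3 - <<'E'
from h import *
cap("wrist","w22")
s=bot.read_state(); Rt=Rn.from_quat(s["tcp_rot"]).as_matrix(); print(s["ee_pos"],np.degrees(np.arctan2(Rt[1,0],Rt[0,0])))
E
```

```text
time: 29.18
ee_pos: [517.1, 23.2, 219.2]
tcp_rot: [0.705, 0.709, 0.0, 0.0]
wrist_force: [0.4, -0.6, 0.1]
gripper_width: 65.3
[517.09707304  23.20664397 219.238351  ] 90.29594983871432
```

View pics/w22.png

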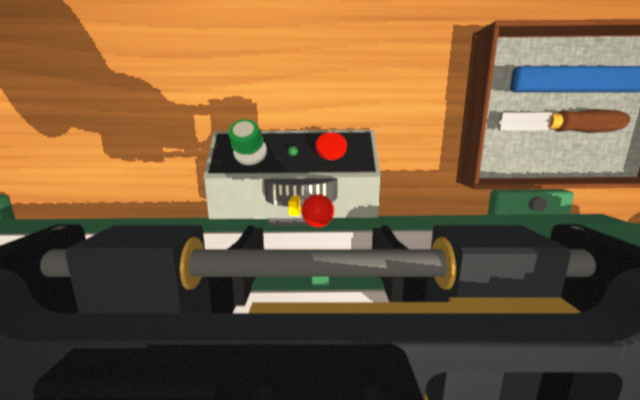

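```bash
python3 - <<'E'
from h import *
p,d,c=load("w22")
cv2.imwrite("pics/z22.png",cv2.resize(p[110:230,195:395][:,:,::-1],None,fx=4,fy=4,interpolation=cv2.INTER_CUBIC))
print(blob(p,(0,180,90),(6,255,255),(195,110,395,235)),blob(p,(22,150,120),(35,255,255),(195,110,395,235),3))
E
```

```text
[(array([330.9, 145.8]), array([315, 133,  32,  27, 716], dtype=int32)), (array([317.3, 210.6]), array([302, 195,  31,  33, 800], dtype=int32))] [(array([294.2, 205.2]), array([288, 195,  13,  21, 214], dtype=int32))]
```

View pics/z22.png

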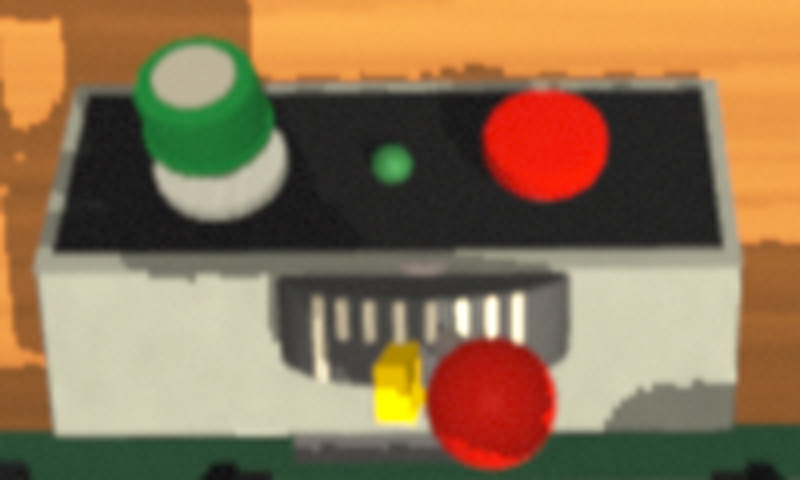

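```bash
python3 - <<'E'
from h import *
c=load("w22")[2];c14=load("w14")[2];c15=load("w15")[2]
f=lambda x,y:(195+x/4-.5,110+y/4-.5)
for n,x,y,z in [("boxL",37,262,60),("boxR",738,255,60),("slot a",272,285,60),("slot b",570,285,60)]: print(n,ray(c,*f(x,y),z))
b,e=tri([(c14,438.4,85.2),(c15,537,39.2),(c,317.3,210.6)]); print("ball",b,e)
t,e=tri([(c14,397,104.1),(c15,451.1,75.7),(c,294.2,205.2)]); print("tab",t,e)
for py in [2,4,6]:
    print(py,"ball ang",0.65-np.arctan2(b[1]-py,b[2]-55),np.hypot(b[1]-py,b[2]-55),"tab",0.65-np.arctan2(t[1]-py,t[2]-55))
X=cloud(load("w22")[1],c)
E
```

```text
boxL [ 503.06787402 -105.32027829   60.        ]
boxR [499.88595757  91.57524919  60.        ]
slot a [509.23351833 -39.54456412  60.        ]
slot b [508.72132279  44.63494265  60.        ]
ball [516.91342959  22.37393289 149.65201393] [array([0.06975907, 0.30283751]), array([ 0.2690763 , -0.09557135]), array([-0.14940671, -0.26957695])]
tab [5.24900472e+02 3.26718724e-02 1.06993015e+02] [array([-0.24322358, -0.11888503]), array([-0.16227459, -0.32912733]), array([0.30913636, 0.36208233])]
2 ball ang 0.4379840205302292 96.81994052567875 tab 0.6878202732676241
4 ball ang 0.4582637715712399 96.41890453546358 tab 0.726157442567686
6 ball ang 0.47870443887625275 96.0578441369663 tab 0.7642717276099164
```

```bash
python3 -m crank '[{"dx":0,"dy":0,"dz":3,"yaw":0,"fingers":-0.5},{"dx":0,"dy":0,"dz":6,"yaw":0,"fingers":-0.5},{"dx":0,"dy":0,"dz":9,"yaw":0,"fingers":-0.5},{"dx":0,"dy":0,"dz":10,"yaw":0,"fingers":-0.2},{"dx":0,"dy":0,"dz":10,"yaw":0,"fingers":0.1},{"dx":0,"dy":0,"dz":10,"yaw":0,"fingers":0.1},{"dx":0,"dy":0,"dz":10,"yaw":0,"fingers":0.1},{"dx":0,"dy":0,"dz":10,"yaw":0,"fingers":0.1}]' 10
python3 -m crank '[{"dx":1,"dy":0,"dz":0,"yaw":0,"fingers":0.1},{"dx":2,"dy":0,"dz":0,"yaw":0,"fingers":0.1},{"dx":3,"dy":0,"dz":0,"yaw":0,"fingers":0.1},{"dx":3.8,"dy":0,"dz":0,"yaw":0,"fingers":0.1},{"dx":4.2,"dy":0,"dz":0,"yaw":0,"fingers":0.1},{"dx":4.2,"dy":0,"dz":0,"yaw":0,"fingers":0.1}]' 10
```

```text
time: 29.9
ee_pos: [518.3, 23.4, 120.9]
tcp_rot: [0.704, 0.71, 0.001, 0.001]
wrist_force: [-0.1, 0.2, -0.1]
gripper_width: 42.2
time: 30.4
ee_pos: [516.7, 66.7, 119.3]
tcp_rot: [0.703, 0.711, 0.0, 0.0]
wrist_force: [-0.6, 0.2, -0.4]
gripper_width: 39.5
```

```bash
python3 -m crank '[{"dx":0.2,"dy":0,"dz":0,"yaw":0,"fingers":0.1},{"dx":0.2,"dy":0,"dz":0,"yaw":0,"fingers":0.1},{"dx":0.2,"dy":0,"dz":0,"yaw":0,"fingers":0.1}]' 10
python3 -m crank '[{"dx":0.2,"dy":0,"dz":0,"yaw":0,"fingers":0.1},{"dx":0.2,"dy":0,"dz":0,"yaw":0,"fingers":0.1},{"dx":0.2,"dy":0,"dz":0,"yaw":0,"fingers":0.1}]' 10
python3 -m crank '[{"dx":0.2,"dy":0,"dz":0,"yaw":0,"fingers":0.1},{"dx":0.2,"dy":0,"dz":0,"yaw":0,"fingers":0.1},{"dx":0.2,"dy":0,"dz":0,"yaw":0,"fingers":0.1}]' 10
```

```text
time: 30.65
ee_pos: [516.8, 67.1, 119.1]
tcp_rot: [0.704, 0.71, 0.0, -0.0]
wrist_force: [-0.1, -1.4, 0.5]
gripper_width: 39.1
time: 30.9
ee_pos: [516.8, 67.5, 119.0]
tcp_rot: [0.704, 0.71, -0.001, 0.001]
wrist_force: [-1.0, -5.2, 1.1]
gripper_width: 39.6
time: 31.15
ee_pos: [516.9, 67.7, 118.9]
tcp_rot: [0.705, 0.709, -0.002, 0.001]
wrist_force: [-0.4, -11.0, 2.4]
gripper_width: 39.3
```

```bash
python3 -m crank '[{"dx":-0.9,"dy":0,"dz":0,"yaw":0,"fingers":-0.3},{"dx":-0.9,"dy":0,"dz":-3,"yaw":0,"fingers":-0.3},{"dx":-0.9,"dy":0,"dz":-6,"yaw":0,"fingers":-0.5},{"dx":-2,"dy":-1,"dz":-10,"yaw":0,"fingers":-0.8},{"dx":-5,"dy":-2.5,"dz":-10,"yaw":0,"fingers":-1},{"dx":-8,"dy":-3.5,"dz":-10,"yaw":0,"fingers":-1},{"dx":-11,"dy":-4.5,"dz":-10,"yaw":0,"fingers":-1},{"dx":-11.5,"dy":-4.5,"dz":-10,"yaw":0,"fingers":-1}]' 10
python3 -m crank '[{"dx":0,"dy":0,"dz":0,"yaw":0,"fingers":-1},{"dx":0,"dy":0,"dz":0,"yaw":0,"fingers":-1}]' 10
python3 - <<'E'
from h import *
s=bot.read_state(); print(s["ee_pos"])
cap("wrist","w23"); cap("top","t4",(190,140,490,290),2.6)
f=lambda x,y:(270+x/3.5-.5,20+y/3.5-.5); g=lambda x,y:(195+x/4-.5,110+y/4-.5)
c=load("w22")[2];c14=load("w14")[2]
F,e=tri([(c14,*f(192,80)),(c,*g(195,76))]); print("face",F,e, "head",F-11*np.array([-.707,-.0115,.707]))
F,e=tri([(c14,*f(203,190)),(c,*g(220,170))]); print("flange",F,e)
E
```

```text
time: 31.82
ee_pos: [471.4, -49.7, 219.0]
tcp_rot: [0.706, 0.708, -0.001, 0.001]
wrist_force: [0.1, -0.6, 1.2]
gripper_width: 83.1
time: 31.98
ee_pos: [473.0, -43.8, 219.2]
tcp_rot: [0.704, 0.71, 0.0, 0.0]
wrist_force: [-0.5, -0.4, -0.1]
gripper_width: 86.2
[472.99639987 -43.78945118 219.246933  ]
face [451.89807618 -57.57839083  61.78042476] [array([0.11060585, 0.11716916]), array([-0.10499556, -0.11578527])] head [459.67507618 -57.45189083  54.00342476]
flange [478.97703537 -57.33912107  39.45622148] [array([0.03637469, 0.03591684]), array([-0.03357198, -0.03685515])]
```

View pics/w23.png

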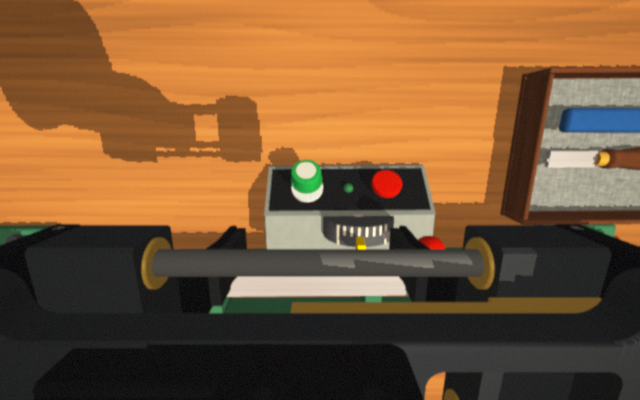

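View pics/t4.png

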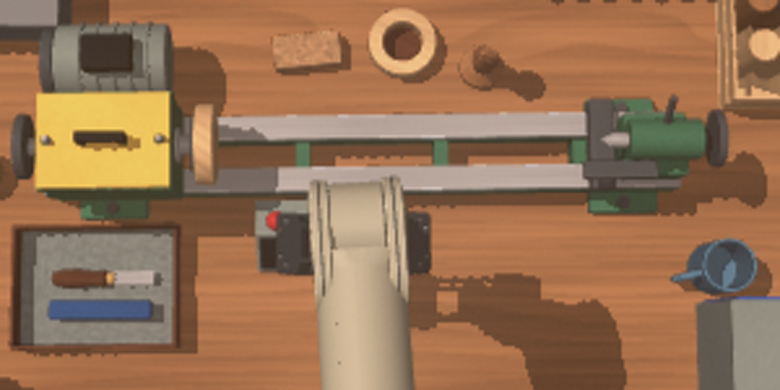

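```bash
python3 -m crank '[{"dx":-1.4,"dy":-1.45,"dz":0,"yaw":0,"fingers":-1},{"dx":-1.4,"dy":-1.45,"dz":4,"yaw":0,"fingers":-1},{"dx":-1.4,"dy":-1.45,"dz":8,"yaw":0,"fingers":-1},{"dx":-1.4,"dy":-1.45,"dz":10,"yaw":0,"fingers":-1},{"dx":-1.4,"dy":-1.45,"dz":10,"yaw":0,"fingers":-1},{"dx":-1.4,"dy":-1.45,"dz":10,"yaw":0,"fingers":-1}]' 30
python3 - <<'E'
from h import *
s=bot.read_state(); print(s["ee_pos"])
p,d,c=cap("wrist","w24"); X=cloud(d,c)
E
```

```text
time: 32.58
ee_pos: [458.5, -56.5, 119.2]
tcp_rot: [0.703, 0.711, 0.0, -0.001]
wrist_force: [0.4, 0.8, 0.3]
gripper_width: 86.9
[458.45590349 -56.52319523 119.18336409]
```

View pics/w24.png

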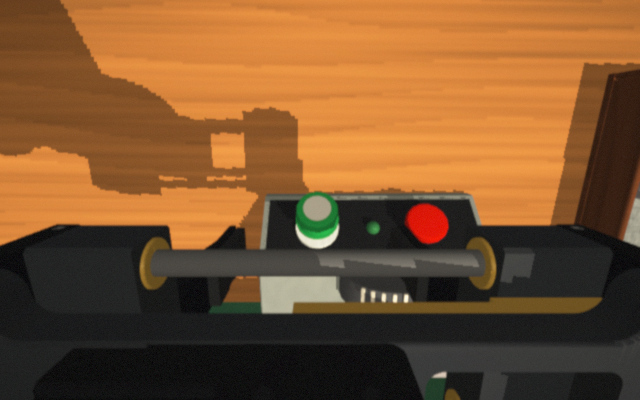

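```bash
python3 -m crank '[{"dx":-0.1,"dy":0,"dz":3,"yaw":0,"fingers":-1},{"dx":-0.1,"dy":0,"dz":6,"yaw":0,"fingers":-0.7},{"dx":-0.1,"dy":0,"dz":8.1,"yaw":0,"fingers":-0.4},{"dx":-0.1,"dy":0,"dz":8.1,"yaw":0,"fingers":-0.1},{"dx":-0.1,"dy":0,"dz":8.1,"yaw":0,"fingers":1},{"dx":-0.1,"dy":0,"dz":8.1,"yaw":0,"fingers":1},{"dx":-0.1,"dy":0,"dz":8.1,"yaw":0,"fingers":1},{"dx":-0.1,"dy":0,"dz":8.1,"yaw":0,"fingers":1}]' 40
python3 -m crank '[{"dx":0,"dy":0,"dz":0,"yaw":0,"fingers":1},{"dx":0,"dy":0,"dz":0,"yaw":0,"fingers":1},{"dx":0,"dy":0,"dz":0,"yaw":0,"fingers":1},{"dx":0,"dy":0,"dz":0,"yaw":0,"fingers":1}]' 40
```

```text
time: 33.3
ee_pos: [459.6, -59.7, 39.7]
tcp_rot: [0.704, 0.71, 0.0, 0.001]
wrist_force: [0.8, 0.1, -0.4]
gripper_width: 48.3
time: 33.63
ee_pos: [459.0, -57.1, 38.9]
tcp_rot: [0.703, 0.711, 0.001, -0.0]
wrist_force: [-1.9, 9.0, 7.2]
gripper_width: 33.1
```

```bash
python3 -m crank '[{"dx":0,"dy":-0.3,"dz":-0.3,"yaw":0,"fingers":1},{"dx":0,"dy":-0.6,"dz":-0.6,"yaw":0,"fingers":1},{"dx":0,"dy":-0.9,"dz":-0.9,"yaw":0,"fingers":1},{"dx":0,"dy":-1.05,"dz":-1.05,"yaw":0,"fingers":1},{"dx":0,"dy":-1.05,"dz":-1.05,"yaw":0,"fingers":1},{"dx":0,"dy":-1.05,"dz":-1.05,"yaw":0,"fingers":1}]' 50
```

```text
time: 34.13
ee_pos: [449.0, -57.3, 49.0]
tcp_rot: [0.703, 0.711, 0.002, 0.0]
wrist_force: [5.9, 7.9, -8.1]
gripper_width: 32.9
```

```bash
python3 - <<'E'
from h import *
p,d,c=cap("wrist","w25",(180,150,500,320),2.4)
print(bot.read_state()["wrist_force"])
E
```

```text
[ 5.90899121  8.52888172 -8.58308944]
```

View pics/w25.png

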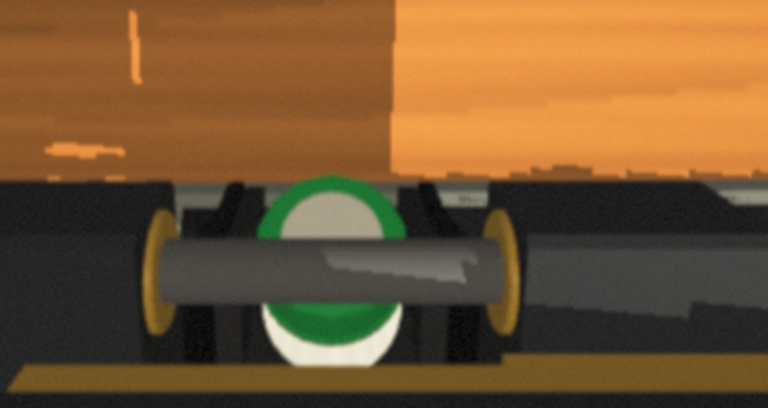

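```bash
python3 -m crank '[{"dx":0,"dy":-1,"dz":-1,"yaw":0,"fingers":1},{"dx":0,"dy":0,"dz":0,"yaw":0,"fingers":1},{"dx":0,"dy":0,"dz":0,"yaw":0,"fingers":-0.6},{"dx":0,"dy":0,"dz":0,"yaw":0,"fingers":-0.6},{"dx":0,"dy":0,"dz":0,"yaw":0,"fingers":-0.6},{"dx":0,"dy":0,"dz":0,"yaw":0,"fingers":-0.6}]' 50
```

```text
time: 34.68
ee_pos: [447.9, -59.8, 48.8]
tcp_rot: [0.704, 0.71, -0.0, 0.0]
wrist_force: [-0.2, -0.4, -0.4]
gripper_width: 51.1
```

```bash
python3 -m crank '[{"dx":0,"dy":0,"dz":-3,"yaw":0,"fingers":-0.8},{"dx":0,"dy":0,"dz":-7,"yaw":0,"fingers":-0.8},{"dx":0,"dy":1,"dz":-11,"yaw":0,"fingers":-0.8},{"dx":0,"dy":2.5,"dz":-15,"yaw":0,"fingers":-0.5},{"dx":0,"dy":2.5,"dz":-17,"yaw":0,"fingers":-0.5},{"dx":0,"dy":2.5,"dz":-17,"yaw":0,"fingers":-0.5},{"dx":0,"dy":2.5,"dz":-17,"yaw":0,"fingers":-0.5}]' 20
python3 - <<'E'
from h import *
s=bot.read_state(); print(s["ee_pos"])
cap("wrist","w26"); cap("top","t5")
p,d,c=load("w26")
g=lambda x,y:(195+x/4-.5,110+y/4-.5)
print("expected face px if in",proj(c,[451.9,-57.6,61.8]),"if out",proj(c,[442,-57.6,71.7]))
E
```

```text
time: 35.27
ee_pos: [473.5, -59.6, 219.6]
tcp_rot: [0.704, 0.71, 0.0, 0.001]
wrist_force: [-0.4, 0.5, -0.4]
gripper_width: 66.2
[473.4635632  -59.62200589 219.5961537 ]
expected face px if in [320.20093368 168.94589526] if out [320.3672466  161.13598814]
```

View pics/w26.png

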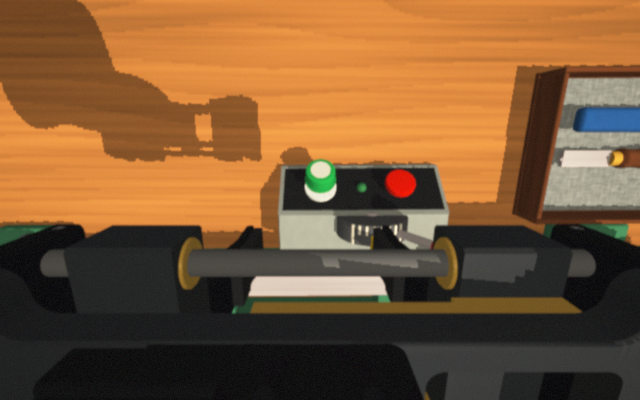

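```bash
python3 -m crank '[{"dx":3.5,"dy":2.2,"dz":0,"yaw":0,"fingers":-0.5},{"dx":7,"dy":5.5,"dz":0,"yaw":0,"fingers":-0.5},{"dx":7,"dy":5.5,"dz":0,"yaw":0,"fingers":-0.5},{"dx":7,"dy":5.5,"dz":0,"yaw":0,"fingers":-0.5},{"dx":7,"dy":5.5,"dz":0,"yaw":0,"fingers":-0.5}]' 20
python3 - <<'E'
from h import *
s=bot.read_state(); print(s["ee_pos"])
p,d,c=cap("wrist","w27")
w=(200,120,430,235)
cv2.imwrite("pics/z27.png",cv2.resize(p[130:245,240:400][:,:,::-1],None,fx=4.5,fy=4.5,interpolation=cv2.INTER_CUBIC))
R=blob(p,(0,180,90),(6,255,255),w);Y=blob(p,(22,150,120),(35,255,255),w,3); print(R,Y)
E
```

```text
time: 35.78
ee_pos: [526.5, 11.8, 217.3]
tcp_rot: [0.703, 0.711, -0.0, -0.001]
wrist_force: [-0.0, 0.1, -0.7]
gripper_width: 64.8
[526.51785482  11.82988976 217.30276594]
[(array([341.2, 138. ]), array([325, 125,  33,  28, 726], dtype=int32)), (array([374. , 195.5]), array([359, 181,  31,  30, 723], dtype=int32))] [(array([305.4, 196.7]), array([300, 187,  12,  20, 200], dtype=int32))]
```

View pics/z27.png

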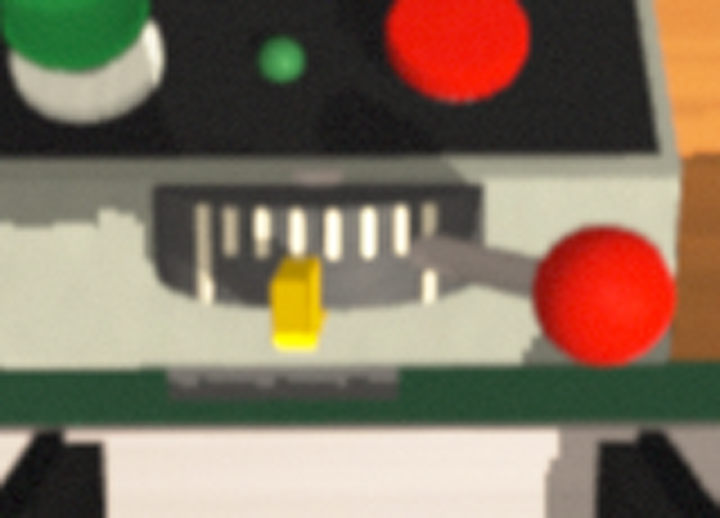

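```bash
python3 - <<'E'
from h import *
c=load("w27")[2];c14=load("w14")[2];c15=load("w15")[2];c22=load("w22")[2]
b=ray(c,374,195.5,130.6); print("slow ball",b,"pivot y",b[1]-57.5)
t,e=tri([(c14,397,104.1),(c15,451.1,75.7),(c22,294.2,205.2),(c,305.4,196.7)]); print("tab",t,e)
g=lambda x,y:(240+x/4.5-.5,130+y/4.5-.5)
# ticks endpoints z=55+42cos(a), a= -.65 & .65 -> z 88.4
A=ray(c,*g(203,230),88.4);B=ray(c,*g(430,230),88.4); print(A,B,(A+B)/2)
# tab lower front edge & top
for py in (2.5,3.5,4.5): 
  a=0.65-np.arctan2(t[1]-py,t[2]-55); print(py,a,"ball",py+95*np.sin(.65-a),55+95*np.cos(.65-a))
E
```

```text
slow ball [517.06051095  61.37628649 130.6       ] pivot y 3.876286494216039
tab [ 5.24822335e+02 -8.42271477e-02  1.07088498e+02] [array([-0.34624301, -0.19273153]), array([-0.27612978, -0.46867779]), array([0.18194651, 0.31128715]), array([0.28328734, 0.23613401])]
[512.46401395 -22.37184503  88.4       ] [511.90907909  29.23822397  88.4       ] [512.18654652   3.43318947  88.4       ]
2.5 0.6995715971522757 ball -2.2073732379647275 149.88330009647902
3.5 0.7187020433095338 ball -3.021561025066016 149.7758895595095
4.5 0.7377822622285383 ball -3.828608958719755 149.63421301417753
```

```bash
python3 -m crank '[{"dx":2.5,"dy":-0.95,"dz":0,"yaw":0,"fingers":-0.5},{"dx":5,"dy":-0.95,"dz":0,"yaw":0,"fingers":-0.5},{"dx":5,"dy":-0.95,"dz":2,"yaw":0,"fingers":-0.5},{"dx":5,"dy":-0.95,"dz":5,"yaw":0,"fingers":-0.5},{"dx":5,"dy":-0.95,"dz":8,"yaw":0,"fingers":-0.5},{"dx":5,"dy":-0.95,"dz":10.2,"yaw":0,"fingers":-0.3},{"dx":5,"dy":-0.95,"dz":10.2,"yaw":0,"fingers":0},{"dx":5,"dy":-0.95,"dz":10.2,"yaw":0,"fingers":0.1}]' 8
python3 -m crank '[{"dx":0,"dy":0,"dz":0,"yaw":0,"fingers":0.3},{"dx":0,"dy":0,"dz":0,"yaw":0,"fingers":0.3},{"dx":0,"dy":0,"dz":0,"yaw":0,"fingers":0.3},{"dx":0,"dy":0,"dz":0,"yaw":0,"fingers":0.3}]' 8
```

```text
time: 36.5
ee_pos: [516.6, 59.7, 116.5]
tcp_rot: [0.704, 0.71, -0.001, -0.0]
wrist_force: [0.9, -0.0, 0.1]
gripper_width: 52.7
time: 36.83
ee_pos: [517.9, 61.1, 117.6]
tcp_rot: [0.704, 0.71, 0.0, 0.001]
wrist_force: [0.3, -0.4, 0.6]
gripper_width: 32.4
```

```bash
python3 -m crank '[{"dx":-1,"dy":0,"dz":-0.6,"yaw":0,"fingers":0.3},{"dx":-2,"dy":0,"dz":-1,"yaw":0,"fingers":0.3},{"dx":-3,"dy":0,"dz":-1.3,"yaw":0,"fingers":0.3},{"dx":-4,"dy":0,"dz":-1.6,"yaw":0,"fingers":0.3},{"dx":-5,"dy":0,"dz":-1.8,"yaw":0,"fingers":0.3},{"dx":-5.8,"dy":0,"dz":-1.8,"yaw":0,"fingers":0.3},{"dx":-6.3,"dy":0,"dz":-1.8,"yaw":0,"fingers":0.3},{"dx":-6.5,"dy":0,"dz":-1.8,"yaw":0,"fingers":0.3}]' 8
python3 -m crank '[{"dx":0,"dy":0,"dz":0,"yaw":0,"fingers":0.3},{"dx":0,"dy":0,"dz":0,"yaw":0,"fingers":0.3},{"dx":0,"dy":0,"dz":0,"yaw":0,"fingers":0.3}]' 8
```

```text
time: 37.5
ee_pos: [517.8, -5.2, 134.3]
tcp_rot: [0.704, 0.71, -0.0, -0.0]
wrist_force: [0.3, 1.6, 0.6]
gripper_width: 30.7
time: 37.75
ee_pos: [517.7, -3.7, 134.4]
tcp_rot: [0.704, 0.711, -0.0, -0.0]
wrist_force: [0.3, -0.2, 0.1]
gripper_width: 30.0
```

```bash
python3 -m crank '[{"dx":0,"dy":0,"dz":0,"yaw":0,"fingers":-0.4},{"dx":0,"dy":0,"dz":0,"yaw":0,"fingers":-0.4},{"dx":0,"dy":0,"dz":0,"yaw":0,"fingers":-0.4},{"dx":0,"dy":0,"dz":0,"yaw":0,"fingers":-0.4},{"dx":0,"dy":0,"dz":-3,"yaw":0,"fingers":-0.4},{"dx":0,"dy":0,"dz":-6,"yaw":0,"fingers":-0.4},{"dx":0,"dy":1,"dz":-9,"yaw":0,"fingers":-0.4},{"dx":0,"dy":1,"dz":-9,"yaw":0,"fingers":-0.4}]' 8
python3 -m crank '[{"dx":0,"dy":0,"dz":0,"yaw":0,"fingers":-0.4},{"dx":0,"dy":0,"dz":0,"yaw":0,"fingers":-0.4}]' 8
python3 - <<'E'
from h import *
p,d,c=cap("wrist","w28")
w=(200,120,430,235)
cv2.imwrite("pics/z28.png",cv2.resize(p[120:245,220:400][:,:,::-1],None,fx=4.2,fy=4.2,interpolation=cv2.INTER_CUBIC))
R=blob(p,(0,180,90),(6,255,255),w);Y=blob(p,(22,150,120),(35,255,255),w,3); print(R,Y)
u,v=R[-1][0]; b=ray(c,u,v,149.8); print("ball",b, bot.read_state()["ee_pos"])
E
```

```text
time: 38.42
ee_pos: [531.1, -3.3, 229.9]
tcp_rot: [0.704, 0.71, 0.002, 0.003]
wrist_force: [1.5, -0.5, 0.4]
gripper_width: 60.3
time: 38.58
ee_pos: [527.6, -3.8, 224.1]
tcp_rot: [0.704, 0.71, -0.0, -0.0]
wrist_force: [0.1, -0.0, -0.3]
gripper_width: 60.6
[(array([354.4, 136.6]), array([339, 124,  32,  27, 707], dtype=int32)), (array([317.5, 197.6]), array([302, 182,  32,  32, 784], dtype=int32))] []
ball [517.6779451   -4.40014088 149.8       ] [527.30816077  -3.81008263 223.63479289]
```

View pics/z28.png

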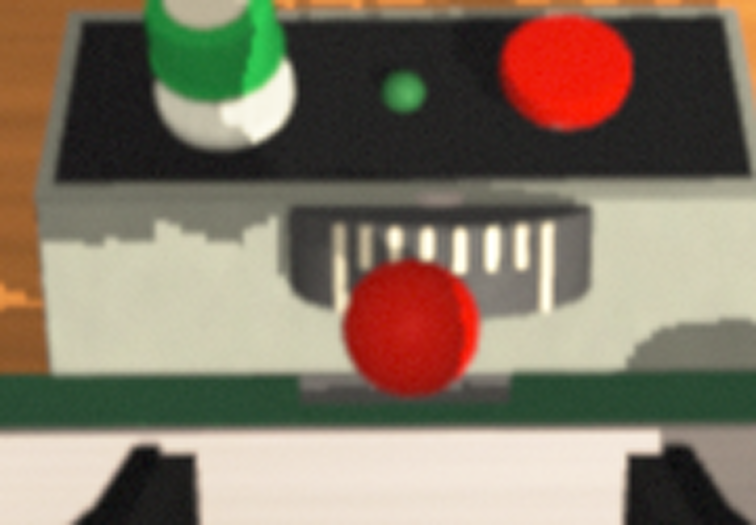

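```bash
python3 -m crank '[{"dx":0,"dy":-1,"dz":-4,"yaw":0,"fingers":-0.4},{"dx":-2,"dy":-3,"dz":-8,"yaw":0,"fingers":-0.4},{"dx":-5,"dy":-6,"dz":-11,"yaw":0,"fingers":-0.4},{"dx":-8,"dy":-9,"dz":-12,"yaw":0,"fingers":-0.4},{"dx":-11,"dy":-12,"dz":-12,"yaw":0,"fingers":-0.4},{"dx":-14,"dy":-12,"dz":-12,"yaw":0,"fingers":-0.4},{"dx":-17,"dy":-12,"dz":-12,"yaw":0,"fingers":-0.4},{"dx":-17,"dy":-12,"dz":-12,"yaw":0,"fingers":-0.4}]' 8
python3 - <<'E'
from h import *
p,d,c=cap("top","t6",(190,140,490,290),2.6); cap("scene","s6")
X=cloud(d,c)
print(bot.read_state()["time"],bot.read_state()["wrist_force"], blob(p,(0,180,90),(6,255,255),(285,205,350,250),5))
for u,v in [(215,185),(215,205),(250,185),(250,205)]: print(X[v-1:v+2,u-1:u+2].reshape(-1,3).mean(0).round(1))
E
```

```text
time: 39.3
ee_pos: [406.5, -182.1, 343.5]
tcp_rot: [0.708, 0.706, -0.001, -0.0]
wrist_force: [-0.8, -1.1, -1.1]
gripper_width: 61.1
39.4 [0.86216972 0.49840639 0.48342194] [(array([313.3, 223.7]), array([311, 222,   6,   5,  20], dtype=int32)), (array([302.5, 238.8]), array([299, 235,   8,   8,  47], dtype=int32))]
[643.8 336.8 233.8]
[574.7 334.9 232.3]
[644.2 216.3 233.8]
[574.7 214.6 235.4]
```

View pics/t6.png

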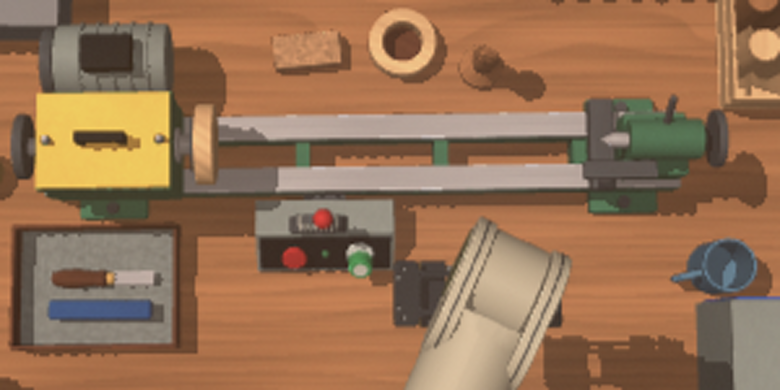

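View pics/s6.png

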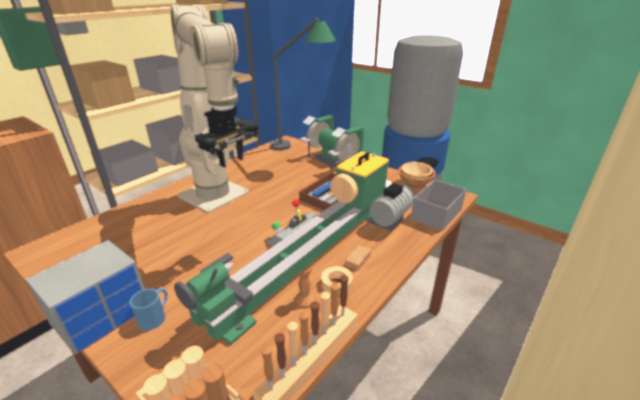

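The top and scene pictures show the bed empty, both tools in the tray, the cover flat on its studs, the ball over the tab and the knob in. Handing in.

```bash
python3 -c "
from workcell import bot
print(bot.finish_job())"
```

```text
the job is handed in; nothing more can be done
None
```

The job is handed in, at about 39 s of the 210 s allowed. `finish_job` gives no verdict, so the checks below are my own.

**What I did:**
- **Cover:** I placed it on its studs. The grip slackened on the first carry and the cover tilted about 0.17 rad, so I set it on the bench, gripped it again and then seated it.
- **Tools:** only the brush and the skew chisel were on the bed. Both are in the tray.
- **Lever to slow:** I pushed it left until it met the stop; the wrist force rose to about 11 N.
- **Start knob:** the gripper pulled it 14 mm out and held it there, then I let go. While letting go I typed one stray row that pulled about 1 cm further against the stop. The knob still sprang back in.
- **Lever to the tab:** I moved it there after the knob was back in.

**Last checks:**
- **Cover:** right after release the wrist camera put the plate top at 232.6 mm, where fully down is about 233 mm. It was level to under 0.001 rad, and the stud showed through its hole. The coarser top camera later read 232 to 235 mm.
- **Knob:** seen about 1 px from where it should be when fully in.
- **Lever ball:** y = -4.4 mm against an estimated -3.2 mm for the tab. The tab estimate is uncertain by a millimetre or two, and 10 mm is allowed.
- **Tools and bystanders:** the bed is empty and the robot is clear of everything. In the final picture the ring, candlestick, sanding block and mug are where they began. The tin and walnut block were outside that crop, and I did not check them separately.

No check failed. The full 14 mm of knob travel is inferred from the gripper's movement and the pulling force, because the joint itself cannot be read.

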